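# Set the braai shelf in order

## Robot

A 7-joint arm with a two-finger parallel gripper is mounted at the origin on the work surface. World frame = base frame: x ahead of the robot, y to its left, z up, the work surface at z = 0. Lengths are in m, angles in rad, forces in N, time in s.
With the tool pointing down it reaches from about 0.425 to 0.925 m from the base axis. Payload 6.8 kg.
Tool frame: the origin (TCP) lies at the very end of the fingers, on their centre line; the grasp point (between the pads) lies 19 mm behind it; y points along the fingers, x is the direction in which the jaws open and shut, and the axes are right-handed (so a half turn about y gives the same grasp; the last joint's range is limited). The gripper opens to 85 mm and grips with 20 to 120 N. Pads are 22 mm wide; open, the fingers measure 114 mm over their backs; the gripper's body (76 mm by 85 mm) begins 54 mm behind the grasp point. The pads swing forward as they close: fully open they stand 13 mm farther back than shut.
Start: joints at [1.044, 0.477, 0.022, 1.555, -0.011, 1.109, -0.083], TCP at [0.275, -0.617, 0.231] pointing down, gripper open.
Joint ranges: [-2.96, 2.96], [-0.34, 2.1], [-1.41, 1.46], [0.24, 2.44], [-1.37, 4.51], [0.17, 1.92], [-2.96, 2.96]. Speed limits (rad/s): [2.39, 2.39, 3.14, 3.14, 3.14, 3.14, 3.14].

## Interface

Orientations are given as a rotation vector (axis times angle).
In Python, from bench import r, imaging gives the robot as it stands.
- The arm moves only by the shell command python3 -m jog 'ROWS' [FORCE]. ROWS is text: rows parted by semicolons, each of 7 numbers parted by spaces: the turn, a rotation vector about the tool's x, y, z in degrees, then the shift along the tool's x, y, z in mm, then the opening, from 0 (shut) to 1 (fully open). A call has exactly 5 rows; each row shifts and turns the commanded pose from where the row before left it, along the tool's axes as they then stand; what a row does not reach is not made up. A row lasts 1/12 s, in which the tool goes at most 41.7 mm and 7.16 degrees, less where a joint would pass 70% of its speed; a pose out of reach is approached as far as the arm can. A call with a gripper value outside its range is refused whole. The fingers move at their own pace and stop on an object; FORCE is the grip in N (left out, the last holds). Time passes only in rows, so rows that do not move let the fingers close, or fill a call up. It gives the time, the measured TCP pose, the force and the opening at its end, in the units of the state.
- r.get_obs(): the state, without advancing time (a new reading comes with each control period).
- imaging.grab_frame(name): name is "side" or "top"; returns a dict with "color" (400x640x3 uint8, red, green, blue), "z_map" (400x640 float32, m along the optical axis (not along the pixel's ray), 0 where there is no reading), "fx", "fy", "cx", "cy" (pixels), "world_to_cam" (4x4, takes a point from world to camera coordinates). Camera axes: x right, y up, looking along -z (the intrinsics and any distortion apply to the point x, -y, -z); pixel columns grow to the right and rows downward; lengths in m; the calibration is good to about 2 mm. A picture is of the moment at which its call begins.
- r.hand_in(): hands the job in, once; it reports no verdict.
The state is a dict: "clock": time; "joints": joint angles; "qvel": joint speeds; "tau": joint torques, N m; "tcp_pos": TCP position; "orientation": TCP orientation; "contact_force": force on the tool from outside, world axes, zero at the start; "moment": the same for the moment, N m; "grip_width": finger opening in m.
Only numpy, scipy, OpenCV 4.12 (cv2) and the standard library are available. Lean on these libraries where they do the work, as an engineer would, in place of code of your own. Each camera call takes 0.05 s, during which the arm holds its last target.

## Task

Put the braai things back on the black mats that show their shapes: the pot upright in the middle of the round part of the blue-and-white pot outline, the green glass salt pig upright in the middle of the round part of the green outline, and the tongs lying flat, centred and lined up along the red outline (either way round; how far the pot and pig are turned does not matter). Once the pot stands on its mat, and not before, set the orange lid flat and centred on the pot. Set the glass pig down gently without tipping it, and leave the yellow fork on its mat and the little red spice tin where they are.

Things in the scene. Friction and masses are not known exactly. Their poses are not given: they have to be found in the camera images.
- pot_center (a point): Small aluminium basting pot, open at the top: round body 60 mm outside diameter, 65 mm high, wall 3 mm, blue band outside and blue inside floor, about 0.16 kg. The point is on its axis half-way up (32.5 mm above its underside). z up; its dark flat handle points along +x, 14 mm wide, reaching 73 mm from the axis, 50 mm above the underside. Grip the body across its y axis. Stands on the table.
- lid_center (a point): Round orange silicone lid: flat disc 76 mm diameter, 6 mm thick, with an upright round knob 22 mm diameter standing 28 mm tall on the disc (34 mm overall). The point is on the axis in the knob, 20 mm above the flat underside. Lies on the table, knob up; it simply rests on the pot's rim (no plug), where the point is 52.5 mm above the pot's point.
- pig_center (a point): Green glass salt pig: round body 58 mm diameter, vertical sides up to 45 mm, domed top 65 mm high, about 0.25 kg, with a round snout (38 mm diameter) at +x reaching about 45 mm from the axis. The point is on the body's axis half-way up (32.5 mm above the underside). z up. Grip the body across its y axis. Stands on the table.
- tongs_center (a point): Lever-action steel tongs with red grips, closed, one rigid piece lying flat: 168 mm long along x, round heads at +x (55 mm wide there), hinge at -x, 18 mm high, about 0.12 kg. The point is at the middle of the length, 9 mm above the underside; there it is about 30 mm wide along y and is gripped from above across y.
- pot_mat: Pot's mat, 130 x 90 mm: fixed black rubber mat 3 mm thick; origin at the centre of its underside, at the centre of the drawn shape's round part; x axis along its length; top 3 mm above the origin. White disc 68 mm across with a handle strip towards +x, and a blue disc in its middle.
- pig_mat: Salt pig's mat, 130 x 90 mm: fixed black rubber mat 3 mm thick; origin at the centre of its underside, at the centre of the drawn shape's round part; x axis along its length; top 3 mm above the origin. Plain green disc 68 mm across with a broad snout towards +x.
- tongs_mat: Tongs' mat, 180 x 75 mm: fixed black rubber mat 3 mm thick; origin at the centre of its underside, at the centre of the drawn shape's length and width; x axis along its length; top 3 mm above the origin. Red outline of tongs along x, heads towards +x.
- fork_mat: Fork's mat, 180 x 60 mm: fixed black rubber mat 3 mm thick; origin at the centre of its underside, at the centre of the drawn shape's length and width; x axis along its length; top 3 mm above the origin. Yellow outline of a fork along x, with the fork already lying on it; nothing else goes here.
- fork_center (a point): Yellow plastic fork, 164 mm long along x, 6 mm thick, already lying on its mat; leave it alone. The point is near the middle of its length, 3 mm above its underside.
- tin_center (a point): Little round red spice tin with a white lid, 37 mm diameter, 42 mm high, standing among the things; leave it alone. The point is on its axis half-way up.

How it is judged:
By the outcome, as a careful person would: the job done as asked, in the order asked, and still so for the second after the job is handed in, with the robot touching nothing.
It also fails if it takes over 128 s, if anything falls off the work surface, if the arm or the gripper's body presses on something with over 40 N, if the wrist force passes 120 N, or if a joint passes its speed limit or range.

## Working session

There is one attempt and no reset: what is moved stays moved. The work goes in short steps, Python scripts to look and compute and a shell command to move; the robot and the scene stay as the last step left them, time stands still between calls to the robot, and variables do not carry over. Pictures are saved under pics/ and viewed, and the job is handed in when it is done.

```bash
ls; mkdir -p pics; python3 - <<'E'
from bench import r, imaging
import cv2,numpy as np
print(r.get_obs())
for n in ("top","side"):
    f=imaging.grab_frame(n)
    cv2.imwrite(f"pics/{n}0.png",f["color"][:,:,::-1]); np.savez(f"{n}0.npz",**f)
    print(n,{k:f[k] for k in f if k not in("color","z_map")})
    print((f["z_map"]>0).mean())
E
```

```text
pics
{'clock': 0.0, 'joints': array([ 1.04385423,  0.47778256,  0.02231666,  1.55647256, -0.01145302,
        1.1093183 , -0.08310676]), 'qvel': array([-0.0010696 , -0.00173323,  0.00079027,  0.00050078,  0.00013081,
       -0.00148315,  0.00025311]), 'tau': array([-6.31548355e-04, -5.96464777e+01,  1.60806678e+00, -2.81203222e+01,
        1.25109981e-02,  9.23611165e-03, -1.15028107e-05]), 'tcp_pos': array([ 0.2742624 , -0.61610363,  0.23032815]), 'orientation': array([-1.37785459,  0.89657862, -0.89388366]), 'contact_force': array([ 0.25047821, -1.17790603, -0.52095899]), 'moment': array([-0.02782274,  0.03204815, -0.00520364]), 'grip_width': 0.08519712063024866}
top {'fx': 432.1962525390461, 'fy': 432.1962525390461, 'cx': 319.15073316917204, 'cy': 199.75959566213086, 'world_to_cam': array([[ 0.01580448, -0.99977974,  0.01380896, -0.01245332],
       [ 0.99077557,  0.01751814,  0.13437589, -0.54638669],
       [-0.1345882 ,  0.01155783,  0.99083421, -0.97002745],
       [ 0.        ,  0.        ,  0.        ,  1.        ]])}
0.9961015625
side {'fx': 436.96650442902154, 'fy': 436.96650442902154, 'cx': 317.66802860925577, 'cy': 206.6421009522388, 'world_to_cam': array([[-0.81713982, -0.5761802 , -0.01728858,  0.43299752],
       [ 0.43659153, -0.6382015 ,  0.63410305, -0.26245698],
       [-0.37639122,  0.5106028 ,  0.77305526, -0.90376745],
       [ 0.        ,  0.        ,  0.        ,  1.        ]])}
0.99609375
```

View pics/top0.png

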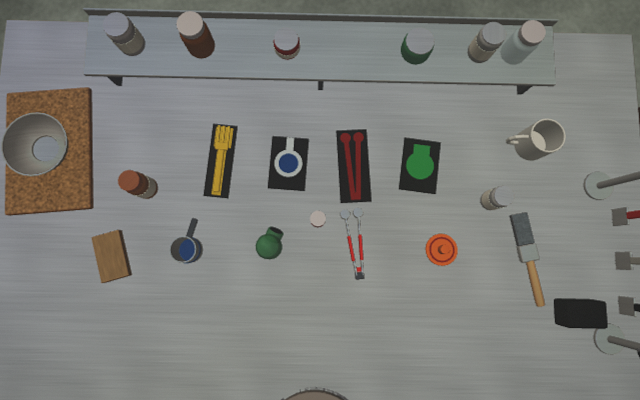

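View pics/side0.png

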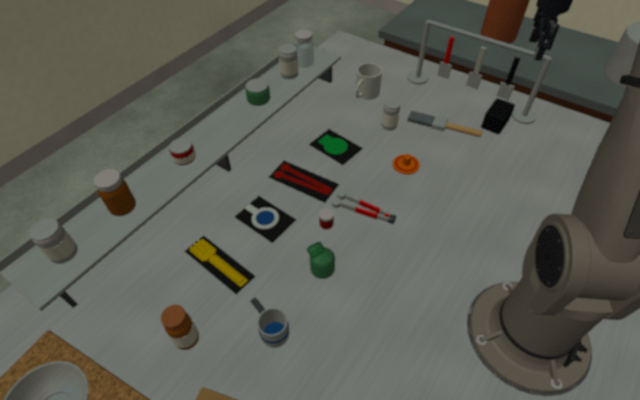

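```bash
cat > h.py <<'E'
import numpy as np,cv2
from bench import r, imaging
def load(n): return dict(np.load(n))
def grab(name,save=None):
    f=imaging.grab_frame(name)
    if save: cv2.imwrite(f"pics/{save}.png",f["color"][:,:,::-1])
    return f
def cloud(f):
    d=f["z_map"];v,u=np.mgrid[:d.shape[0],:d.shape[1]]
    pc=np.stack([(u-f["cx"])/f["fx"]*d,-(v-f["cy"])/f["fy"]*d,-d],-1)
    T=np.linalg.inv(f["world_to_cam"])
    W=pc@T[:3,:3].T+T[:3,3]; W[d<=0]=np.nan
    return W
def proj(f,p):
    p=np.asarray(p,float); c=p@f["world_to_cam"][:3,:3].T+f["world_to_cam"][:3,3]
    return np.stack([f["cx"]-f["fx"]*c[...,0]/c[...,2],f["cy"]+f["fy"]*c[...,1]/c[...,2]],-1)
def ortho(f,z,x0,x1,y0,y1,s=0.001):
    # image rows: x decreasing, cols: y decreasing
    xs=np.arange(x1,x0,-s);ys=np.arange(y1,y0,-s)
    X,Y=np.meshgrid(xs,ys,indexing='ij')
    uv=proj(f,np.stack([X,Y,np.full_like(X,z)],-1)).astype(np.float32)
    return cv2.remap(f["color"],uv[...,0],uv[...,1],cv2.INTER_CUBIC)
E
python3 - <<'E'
from h import *
for n in("top","side"):
    f=load(n+"0.npz");W=cloud(f)
    T=np.linalg.inv(f["world_to_cam"]);print(n,T[:3,3])
    o=ortho(f,0.003,0.35,0.80,-.35,.40)
    cv2.imwrite(f"pics/{n}_ortho.png",o[:,:,::-1])
    # table z
    P=W.reshape(-1,3);
    for cx,cy in((.45,0),(.45,.3),(.45,-.25),(.6,.15),(.57,-.2),(.35,0)):
        m=(abs(P[:,0]-cx)<.01)&(abs(P[:,1]-cy)<.01);print(cx,cy,np.median(P[m,2]).round(4),P[m,2].std().round(4),m.sum())
    k={"top":dict(pot=(184,249),pig=(268,243),lid=(441,249),tin=(318,218),tmat=(353,165),th=(352,213),tt=(360,274)),"side":dict(pot=(272,325),pig=(321,260),lid=(406,162),tin=(326,214))}[n]
    for a,(u,v) in k.items(): print(a,W[v,u].round(3))
E
```

```text
top [0.41098915 0.00833252 1.03472955]
0.45 0 0.0021 0.0019 79
0.45 0.3 0.0087 0.0257 71
0.45 -0.25 0.0019 0.0022 68
0.6 0.15 0.0013 0.0017 69
0.57 -0.2 0.0016 0.002 64
0.35 0 0.0014 0.0017 72
pot [0.428 0.313 0.004]
pig [0.443 0.109 0.066]
lid [ 0.437 -0.286  0.037]
tin [ 0.503 -0.001  0.044]
tmat [ 0.638 -0.085  0.006]
th [ 0.521 -0.083  0.   ]
tt [ 0.377 -0.101  0.017]
side [0.12823588 0.54345035 0.87257286]
0.45 0 0.0011 0.0016 53
0.45 0.3 0.0231 0.0221 178
0.45 -0.25 0.0012 0.0022 44
0.6 0.15 0.0011 0.0016 59
0.57 -0.2 0.0011 0.0022 38
0.35 0 0.0014 0.0017 61
pot [0.444 0.289 0.007]
pig [0.432 0.124 0.057]
lid [ 0.435 -0.285  0.02 ]
tin [0.502 0.003 0.043]
```

View pics/top_ortho.png

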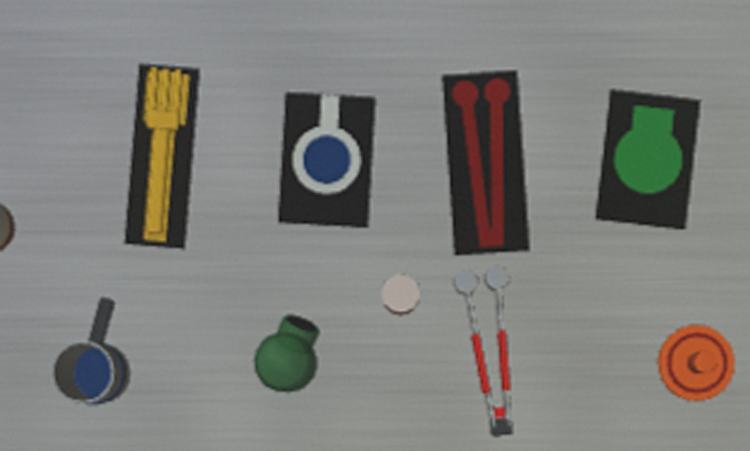

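View pics/side_ortho.png

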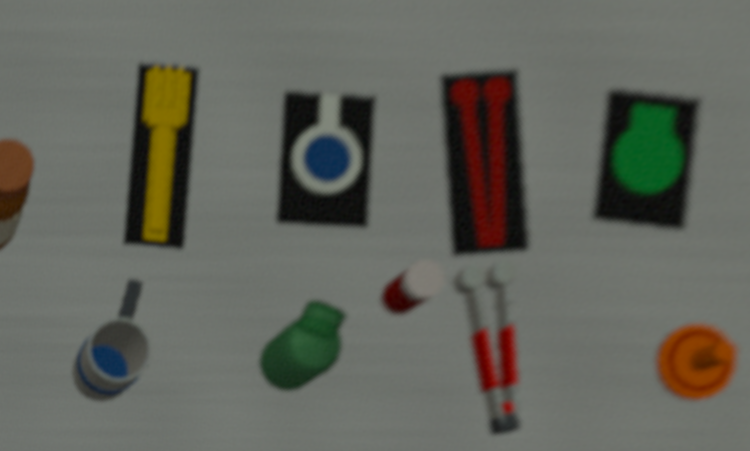

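```bash
cat > meas.py <<'E'
from h import *
def comp(mask,near=None):
    n,l,s,c=cv2.connectedComponentsWithStats(mask.astype(np.uint8))
    return l,s,c
B=(0.35,0.80,-.35,.40)
def tow(px): return (B[1]-0.001*px[1], B[3]-0.001*px[0])
if __name__=="__main__":
  for n in("top","side"):
    f=load(n+"0.npz");print("==",n)
    o=ortho(f,0.003,*B);hsv=cv2.cvtColor(o,cv2.COLOR_RGB2HSV);H,S,V=[hsv[...,i].astype(int) for i in range(3)]
    # mats: closed contour of (V<thr or saturated) in region
    obj=((V<65 if n=="top" else V<50)|(S>110)).astype(np.uint8)
    for name,(x0,x1,y0,y1) in dict(fork=(120,60,205,255),pot=(270,85,385,235),tongs=(435,60,537,262),pig=(588,80,708,236)).items():
        x0,y0_,x1_,y1_=x0,x1,y0,y1
        sub=obj[y0_:y1_,x0:x1_].copy()
        cs,_=cv2.findContours(sub,cv2.RETR_EXTERNAL,cv2.CHAIN_APPROX_NONE)
        c=max(cs,key=cv2.contourArea)+np.array([[x0,y0_]])
        (cx,cy),(w,h),a=cv2.minAreaRect(c)
        x,y=tow((cx,cy)); 
        bp=cv2.boxPoints(((cx,cy),(w,h),a)); e=[bp[1]-bp[0],bp[2]-bp[1]];e=max(e,key=np.linalg.norm)
        d=np.array([-e[1],-e[0]]);d=d if d[0]>0 else -d
        print(name,"mat",round(x,4),round(y,4),w,h,"yaw deg",np.degrees(np.arctan2(d[1],d[0])).round(1))
    m=(H>100)&(H<125)&(S>120)&(np.arange(450)[:,None]<240)
    l,s,c=comp(m);i=1+np.argmax(s[1:,4]);print("blue disc",np.round(tow(c[i]),4),s[i])
    m=(H>45)&(H<80)&(S>120)&(np.arange(450)[:,None]<240)
    cs,_=cv2.findContours(m.astype(np.uint8),cv2.RETR_EXTERNAL,cv2.CHAIN_APPROX_NONE);k=max(cs,key=cv2.contourArea)
    d=cv2.distanceTransform(m.astype(np.uint8),cv2.DIST_L2,5);j=np.unravel_index(d.argmax(),d.shape);print("green disc",tow((j[1],j[0])),d.max())
    for z in(0.0,0.003,0.006):
        o=ortho(f,z,*B);hsv=cv2.cvtColor(o,cv2.COLOR_RGB2HSV);H,S,V=[hsv[...,i].astype(int) for i in range(3)]
        m=(H<15)&(S>150)&(np.arange(750)[None]>620)&(np.arange(450)[:,None]>250)
        cs,_=cv2.findContours(m.astype(np.uint8),cv2.RETR_EXTERNAL,cv2.CHAIN_APPROX_NONE);k=max(cs,key=cv2.contourArea)
        e=cv2.fitEllipse(cv2.convexHull(k));print("lid z",z,np.round(tow(e[0]),4),np.round(e[1],1))
    W=cloud(f);P=W.reshape(-1,3)
    for name,(cx,cy,rr) in dict(pot=(.43,.31,.05),pig=(.44,.115,.05),lid=(.437,-.287,.045),tin=(.505,0,.03)).items():
        q=P[np.hypot(P[:,0]-cx,P[:,1]-cy)<rr];print(name,"z top",np.percentile(q[:,2],[90,97,99]).round(4))
    big=cv2.resize(np.hstack([ortho(f,.065,.37,.52,.22,.38),ortho(f,.04,.37,.52,.05,.19),ortho(f,.012,.35,.55,-.16,-.02)[:150]]),None,fx=1.8,fy=1.8)
    cv2.imwrite(f"pics/{n}_det.png",big[:,:,::-1])
E
python3 meas.py
```

```text
== top
fork mat 0.6438 0.2386 59.5335693359375 178.63067626953125 yaw deg -4.7
pot mat 0.6403 0.0738 88.58023071289062 129.21319580078125 yaw deg -3.5
tongs mat 0.6373 -0.0852 179.32882690429688 74.02568054199219 yaw deg 4.1
pig mat 0.6406 -0.2473 89.27629089355469 129.9722900390625 yaw deg -6.8Traceback (most recent call last):
  File "meas.py", line 23, in <module>
    m=(H>100)&(H<125)&(S>120)&(np.arange(450)[:,None]<240)
      ~~~~~~~~~~~~~~~~~~~~~~~^^~~~~~~~~~~~~~~~~~~~~~~~~~~~
ValueError: operands could not be broadcast together with shapes (451,750) (450,1)
```

```bash
sed -i 's/np.arange(450)/np.arange(o.shape[0])/g; s/np.arange(750)/np.arange(o.shape[1])/g' meas.py; python3 meas.py
```

```text
== top
fork mat 0.6438 0.2386 59.5335693359375 178.63067626953125 yaw deg -4.7
pot mat 0.6403 0.0738 88.58023071289062 129.21319580078125 yaw deg -3.5
tongs mat 0.6373 -0.0852 179.32882690429688 74.02568054199219 yaw deg 4.1
pig mat 0.6406 -0.2473 89.27629089355469 129.9722900390625 yaw deg -6.8
blue disc [0.6406 0.0739] [ 304  137   45   46 1578]
green disc (np.float64(0.641), np.float64(-0.248)) 32.759693
lid z 0.0 [ 0.4374 -0.2968] [74.5 74.9]
lid z 0.003 [ 0.4373 -0.2959] [74.4 74.7]
lid z 0.006 [ 0.4373 -0.295 ] [74.  74.6]
pot z top [0.0615 0.0668 0.0687]
pig z top [0.0631 0.0658 0.0672]
lid z top [0.0118 0.036  0.038 ]
tin z top [0.0447 0.0461 0.0469]Traceback (most recent call last):
  File "meas.py", line 36, in <module>
    big=cv2.resize(np.hstack([ortho(f,.065,.37,.52,.22,.38),ortho(f,.04,.37,.52,.05,.19),ortho(f,.012,.35,.55,-.16,-.02)[:150]]),None,fx=1.8,fy=1.8)
                   ~~~~~~~~~^^^^^^^^^^^^^^^^^^^^^^^^^^^^^^^^^^^^^^^^^^^^^^^^^^^^^^^^^^^^^^^^^^^^^^^^^^^^^^^^^^^^^^^^^^^^^^^^^^^^
    return _nx.concatenate(arrs, 1, dtype=dtype, casting=casting)
           ~~~~~~~~~~~~~~~^^^^^^^^^^^^^^^^^^^^^^^^^^^^^^^^^^^^^^^
ValueError: all the input array dimensions except for the concatenation axis must match exactly, but along dimension 0, the array at index 0 has size 151 and the array at index 2 has size 150
```

```bash
ls pics
```

```text
side0.png
side_ortho.png
top0.png
top_ortho.png
```

```bash
sed -i 's/ortho(f,.065,.37,.52,.22,.38)/ortho(f,.065,.37,.52,.22,.38)[:150]/; s/ortho(f,.04,.37,.52,.05,.19)/ortho(f,.04,.37,.52,.05,.19)[:150]/' meas.py; python3 meas.py | sed -n '/side/,$p'
```

```text
== side
fork mat 0.6446 0.2393 57.05224609375 178.132568359375 yaw deg -4.8
pot mat 0.6405 0.0748 86.73725128173828 127.67974853515625 yaw deg -3.3
tongs mat 0.6375 -0.084 176.6673126220703 71.89559173583984 yaw deg 4.0
pig mat 0.6407 -0.2457 86.46251678466797 126.88959503173828 yaw deg -6.7
blue disc [0.642  0.0733] [ 306  138   42   41 1345]
green disc (np.float64(0.643), np.float64(-0.248)) 37.196896
lid z 0.0 [ 0.4396 -0.2989] [72.6 76.8]
lid z 0.003 [ 0.4384 -0.2961] [72.2 76.9]
lid z 0.006 [ 0.4374 -0.2933] [72.  76.5]
pot z top [0.0592 0.0659 0.0672]
pig z top [0.0616 0.0646 0.066 ]
lid z top [0.0201 0.0349 0.0357]
tin z top [0.0432 0.0443 0.0453]
```

View pics/top_det.png

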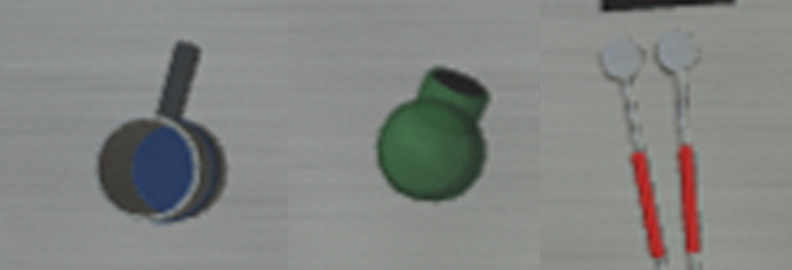

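View pics/side_det.png

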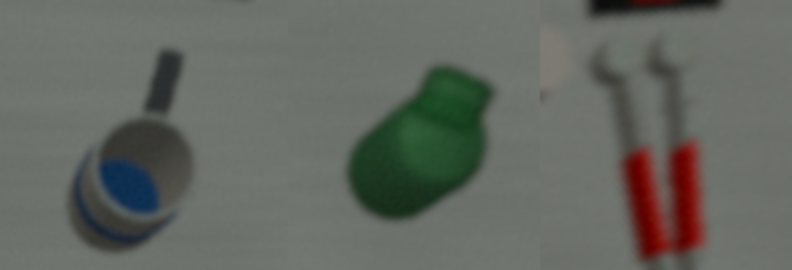

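```bash
python3 - <<'E'
from h import *
from scipy.optimize import least_squares
F={n:load(n+"0.npz") for n in("top","side")};C={n:cloud(F[n]) for n in F}
def circ(p,R):
    s=least_squares(lambda q:np.hypot(p[:,0]-q[0],p[:,1]-q[1])-R,[p[:,0].mean(),p[:,1].mean()],loss="soft_l1",f_scale=.002);return s.x.round(4),np.abs(s.fun).mean().round(4)
for n in list(F)+["both"]:
    P=np.vstack([C[k].reshape(-1,3) for k in (F if n=="both" else [n])])
    q=P[(P[:,2]>.012)&(P[:,2]<.045)&(np.hypot(P[:,0]-.428,P[:,1]-.299)<.045)]
    q=q[np.hypot(q[:,0]-.428,q[:,1]-.299)>.0255]
    print(n,"pot body",circ(q,.030),len(q))
    q=P[(P[:,2]>.058)&(P[:,2]<.075)&(np.hypot(P[:,0]-.428,P[:,1]-.299)<.036)]
    print(n,"pot rim",circ(q,.0285),len(q))
    h=P[(P[:,2]>.035)&(P[:,2]<.06)&(np.hypot(P[:,0]-.428,P[:,1]-.299)>.040)&(np.hypot(P[:,0]-.428,P[:,1]-.299)<.08)]
    print("handle",h.mean(0).round(4),len(h), np.hypot(h[:,0]-.428,h[:,1]-.299).max(), "yaw",np.degrees(np.arctan2(h[:,1].mean()-.299,h[:,0].mean()-.428)))
    g=P[(P[:,2]>.006)&(np.hypot(P[:,0]-.44,P[:,1]-.117)<.065)]
    q=g[(g[:,2]>.008)&(g[:,2]<.045)]
    if len(q)>10:
        c,e=circ(q,.029)
        for _ in range(4):
            d=np.hypot(q[:,0]-c[0],q[:,1]-c[1]);q2=q[abs(d-.029)<.005];c,e=circ(q2,.029)
        print("pig",c,e,len(q2))
    q=g[g[:,2]>.058];print("pig top",q.mean(0).round(4))
    out=g[(np.hypot(g[:,0]-c[0],g[:,1]-c[1])>.034)];print("snout",out.mean(0).round(4),np.degrees(np.arctan2(*(out.mean(0)-[*c,0])[[1,0]])))
    t=P[(P[:,2]>.006)&(P[:,0]>.35)&(P[:,0]<.55)&(P[:,1]>-.14)&(P[:,1]<-.045)]
    print("tongs",len(t),t.min(0).round(3),t.max(0).round(3),np.percentile(t[:,2],95).round(4))
    t=P[(P[:,2]>.025)&(np.hypot(P[:,0]-.4375,P[:,1]+.295)<.03)];print("knob top",t.mean(0).round(4))
for n in F:
  for z in(.006,.012,.018):
    o=ortho(F[n],z,.34,.55,-.16,-.02);hsv=cv2.cvtColor(o,cv2.COLOR_RGB2HSV).astype(int)
    m=((hsv[...,1]>150)&((hsv[...,0]<8)|(hsv[...,0]>172)))
    ys,xs=np.nonzero(m); X=.55-.001*ys;Y=-.02-.001*xs
    k=X<.5;print(n,z,"red ext",X[k].min(),X[k].max(),Y[k].min(),Y[k].max())
  cv2.imwrite(f"pics/{n}_tongs.png",cv2.resize(ortho(F[n],.012,.34,.55,-.16,-.02),None,fx=2.8,fy=2.8)[:,:,::-1])
E
```

```text
top pot body (array([0.4276, 0.2963]), np.float64(0.0015)) 181
top pot rim (array([0.4276, 0.2973]), np.float64(0.001)) 160
handle [0.4817 0.2821 0.0549] 95 0.07265033277973845 yaw -17.497153352233166
pig [0.4527 0.106 ] 0.0017 34
pig top [0.4415 0.1087 0.0622]
snout [0.4202 0.1135 0.0477] 167.0037779365909
tongs 576 [ 0.35  -0.138  0.006] [ 0.55  -0.046  0.024] 0.0217
knob top [ 0.4373 -0.2944  0.0353]
side pot body (array([0.4266, 0.3007]), np.float64(0.0015)) 374
side pot rim (array([0.4274, 0.3003]), np.float64(0.0009)) 213
handle [0.4824 0.285  0.054 ] 99 0.07199554445390026 yaw -14.410443048375601
pig [0.4387 0.1122] 0.0006 217
pig top [0.4403 0.1129 0.0618]
snout [0.4673 0.1075 0.0472] -9.356278177750378
tongs 639 [ 0.352 -0.108  0.006] [ 0.548 -0.051  0.023] 0.0202
knob top [ 0.4373 -0.2907  0.0329]
both pot body (array([0.4262, 0.2988]), np.float64(0.0019)) 555
both pot rim (array([0.4273, 0.299 ]), np.float64(0.0012)) 373
handle [0.482  0.2836 0.0545] 194 0.07265033277973845 yaw -15.924360992089417
pig [0.4386 0.112 ] 0.0007 244
pig top [0.441  0.1105 0.062 ]
snout [0.4681 0.0984 0.0457] -24.8282786756941
tongs 1215 [ 0.35  -0.138  0.006] [ 0.55  -0.046  0.024] 0.0213
knob top [ 0.4373 -0.2929  0.0343]
top 0.006 red ext 0.384 0.46900000000000003 -0.108 -0.07200000000000001
top 0.012 red ext 0.384 0.46900000000000003 -0.10700000000000001 -0.07200000000000001
top 0.018 red ext 0.384 0.468 -0.10600000000000001 -0.07100000000000001
side 0.006 red ext 0.387 0.47200000000000003 -0.113 -0.07200000000000001
side 0.012 red ext 0.386 0.46900000000000003 -0.109 -0.067
side 0.018 red ext 0.384 0.467 -0.10400000000000001 -0.063
```

View pics/top_tongs.png

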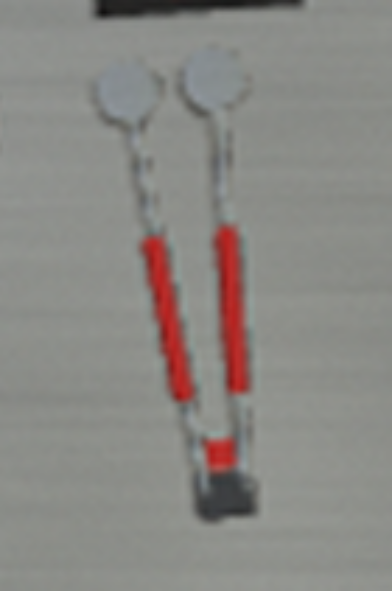

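View pics/side_tongs.png

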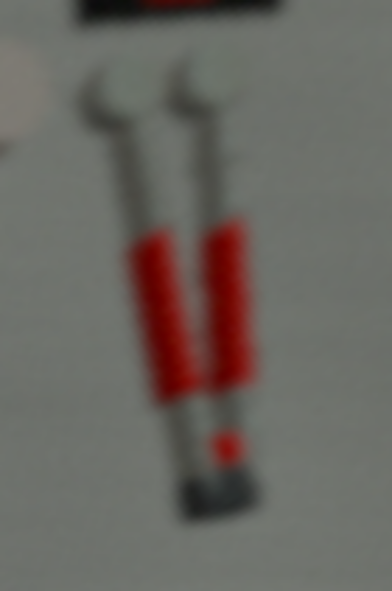

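```bash
cat > go.py <<'E'
import sys
from h import *
from scipy.spatial.transform import Rotation as Ro
def state():
    o=r.get_obs();return o,Ro.from_rotvec(o["orientation"]).as_matrix()
def plan(p,yaw=None):
    """p target TCP; yaw = desired direction of jaw axis deg (mod 180). Assumes turn first, then shift in turned frame"""
    o,R=state()
    x=R[:,0]
    cur=np.degrees(np.arctan2(x[1],x[0]))
    print("t",round(o["clock"],2),"tcp",o["tcp_pos"].round(4),"jawyaw",cur.round(1),"ydir",R[:,1].round(3),"w",round(float(o["grip_width"]),4),"F",o["contact_force"].round(1),"j",o["joints"].round(2))
    if yaw is None: yaw=cur
    d=(yaw-cur+90)%180-90
    # target R: y down, x along yaw'
    a=np.radians(cur+d); X=np.array([np.cos(a),np.sin(a),0]);Y=np.array([0,0,-1.]);Rt=np.stack([X,Y,np.cross(X,Y)],1)
    rv=Ro.from_matrix(R.T@Rt).as_rotvec(degrees=True)
    print("  turn (tool xyz deg)",rv.round(1)," shift after turn (mm)",(Rt.T@(np.array(p)-o["tcp_pos"])*1e3).round(1)," | shift before turn",(R.T@(np.array(p)-o["tcp_pos"])*1e3).round(1))
if __name__=="__main__":
    a=[float(v) for v in sys.argv[1:]]
    plan(a[:3],a[3] if len(a)>3 else None)
E
python3 go.py .47 -.35 .23 97.7
```

```text
t 0.1 tcp [ 0.2743 -0.6162  0.2304] jawyaw -66.0 ydir [-0.001  0.001 -1.   ] w 0.0854 F [ 0.1 -0.5  0. ] j [ 1.04  0.48  0.02  1.56 -0.01  1.11 -0.08]
  turn (tool xyz deg) [ 0.  16.3 -0.1]  shift after turn (mm) [-237.6    0.4  229.6]  | shift before turn [-163.6    0.6  287.1]
```

```bash
python3 -m jog '0 0 0 -16 0 28 1;0 0 0 -16 0 28 1;0 0 0 -16 0 28 1;0 0 0 -16 0 28 1;0 0 0 -16 0 28 1' 40; python3 -m jog '0 0 0 -16 0 28 1;0 0 0 -16 0 28 1;0 0 0 -16 0 28 1;0 0 0 -16 0 28 1;0 0 0 -16 0 28 1'; python3 go.py .4476 -.090 .20 97.7
```

```text
clock: 0.52
tcp_pos: [0.3704, -0.4851, 0.2309]
orientation: [-1.378, 0.896, -0.895]
contact_force: [-0.0, 0.1, 0.3]
grip_width: 0.0855
clock: 0.93
tcp_pos: [0.4657, -0.3551, 0.231]
orientation: [-1.379, 0.896, -0.895]
contact_force: [0.5, 0.5, -0.4]
grip_width: 0.0855
t 0.93 tcp [ 0.4657 -0.3551  0.231 ] jawyaw -66.0 ydir [-0.001  0.    -1.   ] w 0.0855 F [ 0.5  0.5 -0.4] j [ 0.62  0.33 -0.09  1.77  0.03  1.04 -0.64]
  turn (tool xyz deg) [ 0.  16.3 -0. ]  shift after turn (mm) [-265.2   31.    17.6]  | shift before turn [-249.6   31.1   91.3]
```

```bash
python3 -m jog '0 0 0 -35.5 4 13 1;0 0 0 -35.5 4 13 1;0 0 0 -35.5 4 13 1;0 0 0 -35.5 4 13 1;0 0 0 -35.5 4 13 1'; python3 -m jog '0 0 0 -35.5 4 13 1;0 0 0 -35.5 4 13 1;0 5.4 0 0 0 0 1;0 5.4 0 0 0 0 1;0 5.5 0 0 0 0 1'; python3 go.py .4476 -.090 .006 97.7
```

```text
clock: 1.35
tcp_pos: [0.4517, -0.1663, 0.2109]
orientation: [-1.379, 0.896, -0.895]
contact_force: [0.6, 0.1, -0.4]
grip_width: 0.0853
clock: 1.77
tcp_pos: [0.447, -0.0917, 0.2031]
orientation: [-1.269, 1.112, -1.111]
contact_force: [-0.0, -0.3, -1.1]
grip_width: 0.0857
t 1.77 tcp [ 0.447  -0.0917  0.2031] jawyaw -82.5 ydir [-0.001  0.    -1.   ] w 0.0857 F [-0.  -0.3 -1.1] j [ 0.27  0.16 -0.22  2.08  0.05  0.91 -1.42]
  turn (tool xyz deg) [ 0.  -0.2 -0. ]  shift after turn (mm) [ -1.6 197.1   0.8]  | shift before turn [ -1.6 197.1   0.9]
```

```bash
python3 -m jog '0 0 0 -1.6 33 0.8 1;0 0 0 0 33 0 1;0 0 0 0 33 0 1;0 0 0 0 33 0 1;0 0 0 0 30 0 1'; python3 -m jog '0 0 0 0 15 0 1;0 0 0 0 10 0 1;0 0 0 0 8 0 1;0 0 0 0 2 0 1;0 0 0 0 0 0 1'; python3 go.py .4476 -.090 .006 97.7;python3 - <<'E'
from h import *
grab("side","s1")
E
```

```text
clock: 2.18
tcp_pos: [0.4473, -0.0909, 0.0396]
orientation: [-1.27, 1.11, -1.109]
contact_force: [0.9, 0.6, 0.6]
grip_width: 0.0854
clock: 2.6
tcp_pos: [0.4482, -0.0909, 0.0064]
orientation: [-1.27, 1.109, -1.11]
contact_force: [-0.4, 0.1, -0.2]
grip_width: 0.0855
t 2.6 tcp [ 0.4482 -0.0909  0.0064] jawyaw -82.3 ydir [ 0. -0. -1.] w 0.0855 F [-0.4  0.1 -0.2] j [ 0.2   0.5  -0.16  2.21  0.18  0.44 -1.54]
  turn (tool xyz deg) [-0. -0.  0.]  shift after turn (mm) [-1.   0.4 -0.5]  | shift before turn [-1.   0.4 -0.5]
```

View pics/s1.png

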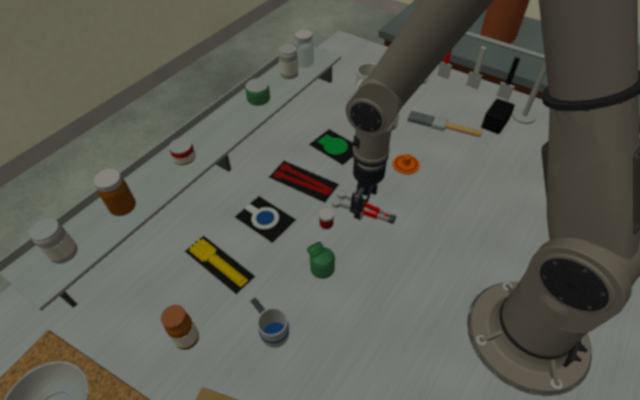

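```bash
python3 -m jog '0 0 0 0 0 0 0.5;0 0 0 0 0 0 0.4;0 0 0 0 0 0 0.3;0 0 0 0 0 0 0.2;0 0 0 0 0 0 0.1' 40;python3 -m jog '0 0 0 0 0 0 0;0 0 0 0 0 0 0;0 0 0 0 0 0 0;0 0 0 0 0 0 0;0 0 0 0 0 0 0' 40; python3 go.py .4476 -.090 .006 97.7;
```

```text
clock: 3.07
tcp_pos: [0.4482, -0.0909, 0.0069]
orientation: [-1.269, 1.109, -1.11]
contact_force: [-2.0, 0.6, 10.5]
grip_width: 0.03
clock: 3.48
tcp_pos: [0.4482, -0.0909, 0.007]
orientation: [-1.269, 1.109, -1.11]
contact_force: [-1.5, 0.4, 8.1]
grip_width: 0.0302
t 3.48 tcp [ 0.4482 -0.0909  0.007 ] jawyaw -82.3 ydir [ 0.001 -0.    -1.   ] w 0.0302 F [-1.5  0.4  8.1] j [ 0.2   0.5  -0.16  2.21  0.18  0.44 -1.54]
  turn (tool xyz deg) [-0. -0.  0.]  shift after turn (mm) [-1.   1.  -0.5]  | shift before turn [-1.   1.  -0.5]
```

```bash
python3 -m jog '0 0 0 0 -4 0 0;0 0 0 0 -10 0 0;0 0 0 0 -20 0 0;0 0 0 0 -30 0 0;0 0 0 0 -30 0 0'; python3 go.py .6373 -.0848 .09 94.1;python3 - <<'E'
from h import *
np.savez("top1.npz",**grab("top","t2"));np.savez("side1.npz",**grab("side","s2"))
E
```

```text
clock: 3.9
tcp_pos: [0.4469, -0.0907, 0.1014]
orientation: [-1.271, 1.111, -1.108]
contact_force: [-0.2, 0.8, -1.5]
grip_width: 0.0302
t 3.9 tcp [ 0.4469 -0.0907  0.1014] jawyaw -82.3 ydir [-0.002  0.    -1.   ] w 0.0302 F [-0.2  0.8 -1.5] j [ 0.25  0.32 -0.22  2.17  0.11  0.67 -1.48]
  turn (tool xyz deg) [ 0.1  3.6 -0. ]  shift after turn (mm) [  7.7  11.4 190.3]  | shift before turn [ 19.7  11.  189.5]
```

View pics/s2.png

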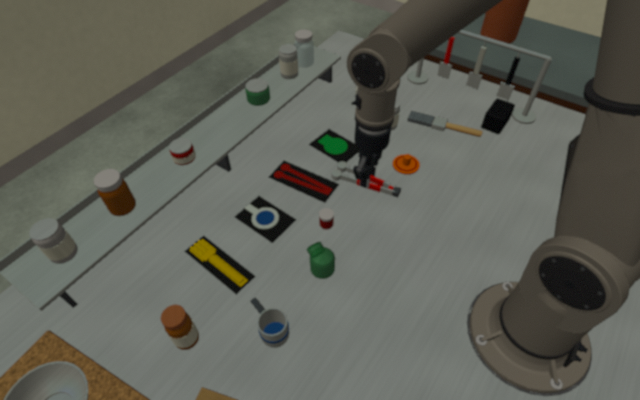

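View pics/t2.png

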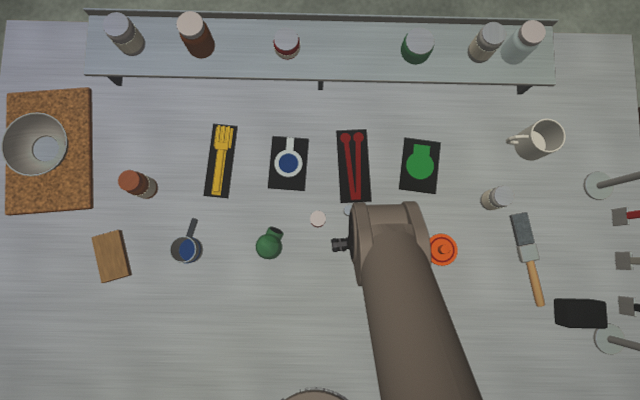

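```bash
python3 -m jog '0 0 0 4 0 38 0;0 0 0 4 0 38 0;0 0 0 4 0 38 0;0 0 0 4 0 38 0;0 0 0 4 0 37.5 0'; python3 -m jog '0 3.6 0 0 0 0 0;0 0 0 0 20 0 0;0 0 0 0 20 0 0;0 0 0 0 15 0 0;0 0 0 0 5 0 0';  python3 go.py .6373 -.0848 .013 94.1;python3 - <<'E'
from h import *
np.savez("side1.npz",**grab("side","s3"))
E
```

```text
clock: 4.42
tcp_pos: [0.6395, -0.0853, 0.0999]
orientation: [-1.27, 1.11, -1.109]
contact_force: [0.1, -0.0, -0.5]
grip_width: 0.0307
clock: 4.83
tcp_pos: [0.6359, -0.0852, 0.0372]
orientation: [-1.246, 1.16, -1.153]
contact_force: [-0.3, 0.1, -1.3]
grip_width: 0.0304
t 4.83 tcp [ 0.6359 -0.0852  0.0372] jawyaw -85.9 ydir [-0.005  0.    -1.   ] w 0.0304 F [-0.3  0.1 -1.3] j [ 0.15  0.65 -0.16  1.76  0.14  0.74 -1.58]
  turn (tool xyz deg) [ 0.3  0.  -0. ]  shift after turn (mm) [-0.3 24.2  1.4]  | shift before turn [-0.3 24.2  1.5]
```

```bash
python3 - <<'E'
from h import *
f=load("side1.npz")
cv2.imwrite("pics/s3c.png",cv2.resize(f["color"][120:240,240:400],None,fx=4.5,fy=4.5,interpolation=cv2.INTER_CUBIC)[:,:,::-1])
E
```

```text
(no output)
```

View pics/s3c.png

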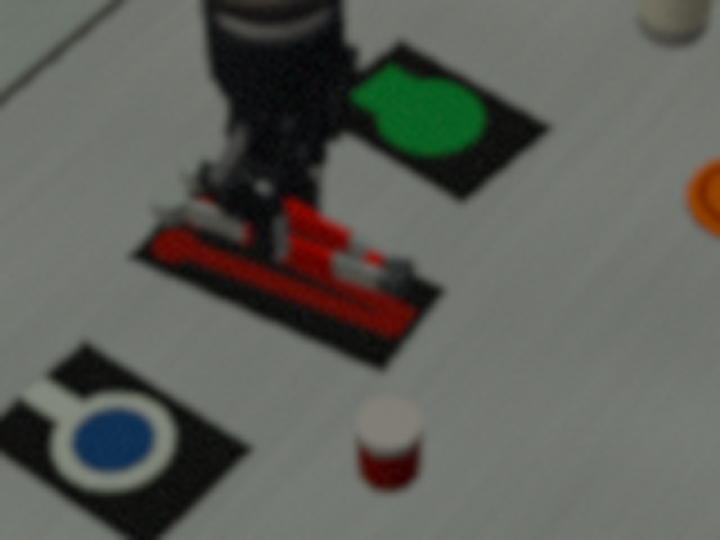

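```bash
python3 -m jog '0 0 0 -0.3 10 1.4 0;0 0 0 0 8 0 0;0 0 0 0 4 0 0;0 0 0 0 3 0 0;0 0 0 0 1 0 0';  python3 go.py .6373 -.0848 .010 94.1
```

```text
clock: 5.3
tcp_pos: [0.6396, -0.085, 0.014]
orientation: [-1.242, 1.157, -1.156]
contact_force: [-0.4, 0.7, -1.1]
grip_width: 0.0304
t 5.3 tcp [ 0.6396 -0.085   0.014 ] jawyaw -85.9 ydir [-0.  0. -1.] w 0.0304 F [-0.4  0.7 -1.1] j [ 0.15  0.69 -0.15  1.76  0.15  0.7  -1.59]
  turn (tool xyz deg) [ 0. -0. -0.]  shift after turn (mm) [-0.3  4.  -2.3]  | shift before turn [-0.3  4.  -2.3]
```

```bash
python3 -m jog '0 0 0 -0.2 2 -2.2 0;0 0 0 0 1 0 0;0 0 0 0 1 0 0;0 0 0 0 0 0 0;0 0 0 0 0 0 0';  python3 go.py .6373 -.0848 .010 94.1
```

```text
clock: 5.72
tcp_pos: [0.6377, -0.085, 0.0105]
orientation: [-1.242, 1.156, -1.157]
contact_force: [-0.0, -0.7, -0.4]
grip_width: 0.0305
t 5.72 tcp [ 0.6377 -0.085   0.0105] jawyaw -85.9 ydir [ 0. -0. -1.] w 0.0305 F [-0.  -0.7 -0.4] j [ 0.15  0.69 -0.15  1.77  0.15  0.69 -1.59]
  turn (tool xyz deg) [-0. -0.  0.]  shift after turn (mm) [-0.2  0.5 -0.4]  | shift before turn [-0.2  0.5 -0.4]
```

```bash
python3 -m jog '0 0 0 0 0.5 0 0;0 0 0 0 0 0 0.4;0 0 0 0 0 0 0.5;0 0 0 0 0 0 0.7;0 0 0 0 0 0 0.9';python3 -m jog '0 0 0 0 0 0 0.9;0 0 0 0 -20 0 1;0 0 0 0 -35 0 1;0 0 0 0 -40 0 1;0 0 0 0 -40 0 1';  python3 go.py .439 .112 .15 65
```

```text
clock: 6.13
tcp_pos: [0.6377, -0.0849, 0.0099]
orientation: [-1.242, 1.156, -1.157]
contact_force: [-0.2, -0.2, -1.0]
grip_width: 0.0657
clock: 6.55
tcp_pos: [0.6368, -0.0848, 0.1458]
orientation: [-1.243, 1.158, -1.155]
contact_force: [1.1, -0.6, 0.1]
grip_width: 0.0853
t 6.55 tcp [ 0.6368 -0.0848  0.1458] jawyaw -85.9 ydir [-0.002  0.    -1.   ] w 0.0853 F [ 1.1 -0.6  0.1] j [ 0.17  0.52 -0.18  1.7   0.11  0.93 -1.55]
  turn (tool xyz deg) [ 0.1 29.1  0. ]  shift after turn (mm) [ -94.8   -4.2 -262.5]  | shift before turn [-210.5   -3.9 -183.2]
```

```bash
python3 -m jog '0 0 0 -26.3 0 -22.9 1;0 0 0 -26.3 0 -22.9 1;0 0 0 -26.3 0 -22.9 1;0 0 0 -26.3 0 -22.9 1;0 0 0 -26.3 0 -22.9 1';python3 -m jog '0 0 0 -26.3 0 -22.9 1;0 0 0 -26.3 0 -22.9 1;0 0 0 -26.3 0 -22.9 1;0 5.8 0 0 0 0 1;0 5.8 0 0 0 0 1';python3 -m jog '0 5.8 0 0 0 0 1;0 5.8 0 0 0 0 1;0 5.8 0 0 0 0 1;0 0 0 0 0 0 1;0 0 0 0 0 0 1';   python3 go.py .4385 .1115 .012 65
python3 - <<'E'
from h import *
np.savez("side1.npz",**grab("side","s4"));np.savez("top1.npz",**grab("top","t4"))
f=load("top1.npz")
cv2.imwrite("pics/t4c.png",cv2.resize(ortho(f,.012,.35,.80,-.35,.4),None,fx=1,fy=1)[:,:,::-1])
E
```

```text
clock: 6.97
tcp_pos: [0.5127, 0.0389, 0.145]
orientation: [-1.242, 1.156, -1.157]
contact_force: [-0.1, 0.7, 0.3]
grip_width: 0.0856
clock: 7.38
tcp_pos: [0.4383, 0.1136, 0.1451]
orientation: [-1.144, 1.305, -1.305]
contact_force: [0.4, -0.6, 0.8]
grip_width: 0.0852
clock: 7.8
tcp_pos: [0.4398, 0.112, 0.1449]
orientation: [-0.973, 1.519, -1.52]
contact_force: [-0.1, -0.2, 1.3]
grip_width: 0.0856
t 7.8 tcp [0.4398 0.112  0.1449] jawyaw -114.7 ydir [ 0. -0. -1.] w 0.0856 F [-0.1 -0.2  1.3] j [-0.21  0.24 -0.2   2.14  0.07  0.77 -2.46]
  turn (tool xyz deg) [-0.   0.3 -0. ]  shift after turn (mm) [  1.  132.9  -1. ]  | shift before turn [  1.  132.9  -1.1]
```

View pics/t4c.png

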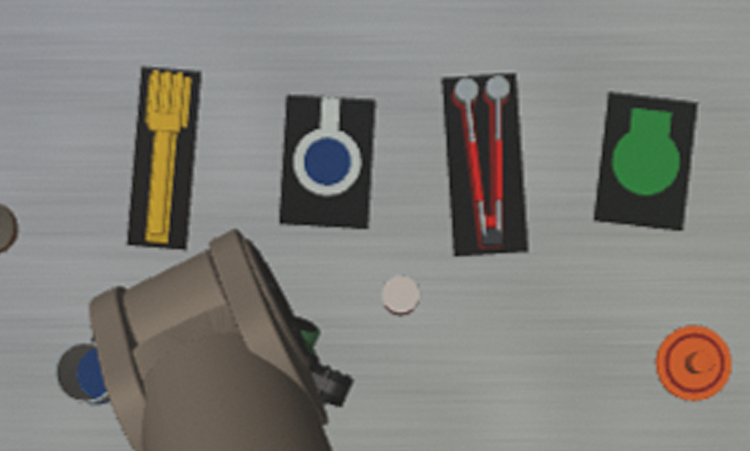

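View pics/s4.png

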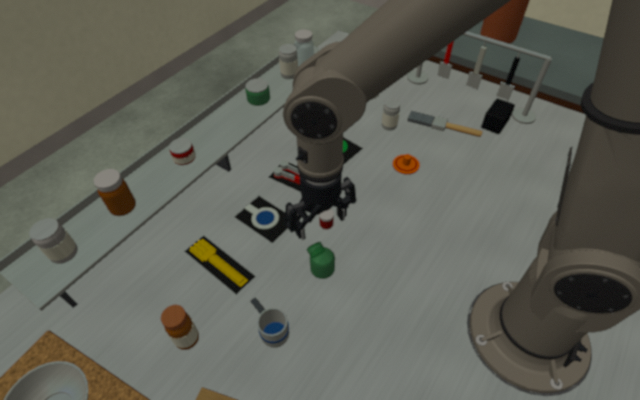

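```bash
python3 -m jog '0 0 0 1 30 -1 1;0 0 0 0 30 0 1;0 0 0 0 25 0 1;0 0 0 0 20 0 1;0 0 0 0 15 0 1';python3 -m jog '0 0 0 0 6 0 1;0 0 0 0 4 0 1;0 0 0 0 0 0 1;0 0 0 0 0 0 0.8;0 0 0 0 0 0 0.75' 35;python3 go.py .4385 .1115 .015 65
python3 - <<'E'
from h import *
grab("side","s5")
E
```

```text
clock: 8.32
tcp_pos: [0.4377, 0.1111, 0.0231]
orientation: [-0.974, 1.521, -1.52]
contact_force: [-0.3, 0.7, -0.0]
grip_width: 0.0853
clock: 8.73
tcp_pos: [0.4392, 0.1116, 0.0157]
orientation: [-0.969, 1.521, -1.522]
contact_force: [0.0, -0.0, 0.2]
grip_width: 0.0651
t 8.73 tcp [0.4392 0.1116 0.0157] jawyaw -114.9 ydir [ 0.002  0.001 -1.   ] w 0.0651 F [ 0.  -0.   0.2] j [-0.26  0.48 -0.16  2.22  0.16  0.46 -2.55]
  turn (tool xyz deg) [-0.1  0.1 -0.1]  shift after turn (mm) [ 0.4  0.7 -0.6]  | shift before turn [ 0.4  0.7 -0.6]
```

View pics/s5.png

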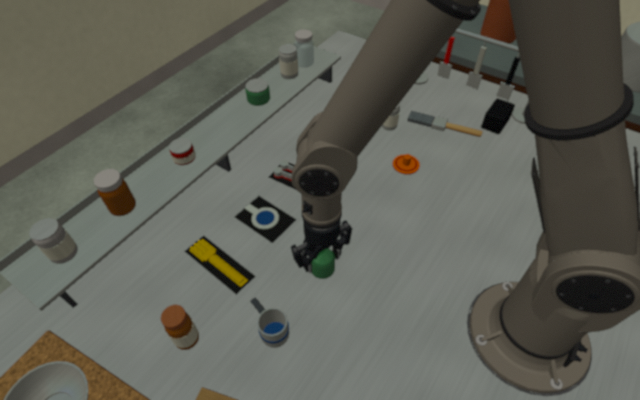

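```bash
python3 -m jog '0 0 0 0 0 0 0.7;0 0 0 0 0 0 0.65;0 0 0 0 0 0 0.6;0 0 0 0 0 0 0.5;0 0 0 0 0 0 0.4' 35;python3 -m jog '0 0 0 0 0 0 0.4;0 0 0 0 0 0 0.4;0 0 0 0 0 0 0.4;0 0 0 0 -2 0 0.4;0 0 0 0 -4 0 0.4';python3 go.py .4385 .1115 .015 65
python3 - <<'E'
from h import *
grab("side","s6")
E
```

```text
clock: 9.2
tcp_pos: [0.4392, 0.1117, 0.0158]
orientation: [-0.97, 1.521, -1.522]
contact_force: [-2.0, -1.0, 9.1]
grip_width: 0.0572
clock: 9.62
tcp_pos: [0.4381, 0.1112, 0.0209]
orientation: [-0.972, 1.522, -1.522]
contact_force: [-0.1, -0.1, -1.7]
grip_width: 0.057
t 9.62 tcp [0.4381 0.1112 0.0209] jawyaw -114.9 ydir [-0.001 -0.    -1.   ] w 0.057 F [-0.1 -0.1 -1.7] j [-0.25  0.46 -0.16  2.22  0.16  0.47 -2.54]
  turn (tool xyz deg) [0.  0.1 0. ]  shift after turn (mm) [-0.5  5.9  0.3]  | shift before turn [-0.5  5.9  0.3]
```

View pics/s6.png

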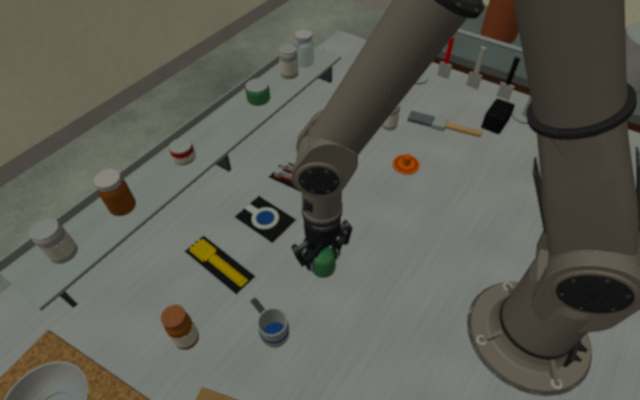

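```bash
python3 -m jog '0 0 0 0 -10 0 0.4;0 0 0 0 -20 0 0.4;0 0 0 0 -30 0 0.4;0 0 0 0 -30 0 0.4;0 0 0 0 -20 0 0.4';python3 go.py .641 -.2472 .13 83.2
```

```text
clock: 10.08
tcp_pos: [0.4389, 0.1115, 0.1337]
orientation: [-0.969, 1.521, -1.522]
contact_force: [0.4, -0.2, -2.7]
grip_width: 0.0571
t 10.08 tcp [0.4389 0.1115 0.1337] jawyaw -114.9 ydir [ 0.002  0.001 -1.   ] w 0.0571 F [ 0.4 -0.2 -2.7] j [-0.2   0.26 -0.21  2.15  0.08  0.74 -2.47]
  turn (tool xyz deg) [ -0.1 -18.1  -0.1]  shift after turn (mm) [332.3   3.7 243.2]  | shift before turn [240.3   3.8 334.4]
```

```bash
python3 -m jog '0 0 0 10 0 14 0.4;0 0 0 16 0 22 0.4;0 0 0 19 0 26.5 0.4;0 0 0 19 0 26.5 0.4;0 0 0 19 0 26.5 0.4'; python3 -m jog '0 0 0 19 0 26.5 0.4;0 0 0 19 0 26.5 0.4;0 0 0 19 0 26.5 0.4;0 0 0 19 0 26.5 0.4;0 0 0 19 0 26.5 0.4';python3 -m jog '0 0 0 19 0 26.5 0.4;0 0 0 19 0 26.5 0.4;0 0 0 14 0 19 0.4;0 0 0 9 0 12 0.4;0 0 0 5 0 5 0.4';python3 go.py .641 -.2472 .13 65
```

```text
clock: 10.5
tcp_pos: [0.5084, -0.0138, 0.1315]
orientation: [-0.972, 1.521, -1.521]
contact_force: [0.4, 0.3, -2.4]
grip_width: 0.0573
clock: 10.92
tcp_pos: [0.5885, -0.156, 0.1312]
orientation: [-0.972, 1.522, -1.521]
contact_force: [0.1, 0.9, -1.6]
grip_width: 0.0568
clock: 11.33
tcp_pos: [0.6414, -0.2548, 0.1309]
orientation: [-0.97, 1.523, -1.524]
contact_force: [-0.7, 0.2, -2.4]
grip_width: 0.0567
t 11.33 tcp [ 0.6414 -0.2548  0.1309] jawyaw -115.1 ydir [-0.    -0.001 -1.   ] w 0.0567 F [-0.7  0.2 -2.4] j [ 0.33  0.6  -0.06  1.6   0.04  0.95 -1.75]
  turn (tool xyz deg) [-0.  -0.1  0. ]  shift after turn (mm) [-6.7  0.9 -3.5]  | shift before turn [-6.7  0.9 -3.6]
```

```bash
python3 -m jog '0 0 0 -6.7 10 -3.5 0.4;0 0 0 0 20 0 0.4;0 0 0 0 20 0 0.4;0 0 0 0 20 0 0.4;0 0 0 0 15 0 0.4'; python3 -m jog '0 0 0 0 10 0 0.4;0 0 0 0 6 0 0.4;0 0 0 0 4 0 0.4;0 0 0 0 0 0 0.4;0 0 0 0 0 0 0.4';python3 go.py .641 -.2472 .0188 65
python3 - <<'E'
from h import *
grab("side","s7")
E
```

```text
clock: 11.75
tcp_pos: [0.6395, -0.2413, 0.0437]
orientation: [-0.974, 1.524, -1.517]
contact_force: [-0.7, 1.1, -3.6]
grip_width: 0.0571
clock: 12.17
tcp_pos: [0.6416, -0.2444, 0.0265]
orientation: [-0.97, 1.521, -1.522]
contact_force: [-0.1, 0.0, -3.1]
grip_width: 0.0571
t 12.17 tcp [ 0.6416 -0.2444  0.0265] jawyaw -114.9 ydir [ 0.001 -0.    -1.   ] w 0.0571 F [-0.1  0.  -3.1] j [ 0.31  0.72 -0.06  1.66  0.06  0.77 -1.78]
  turn (tool xyz deg) [-0.1  0.1 -0. ]  shift after turn (mm) [2.8 7.7 0.7]  | shift before turn [2.8 7.7 0.7]
```

View pics/s7.png

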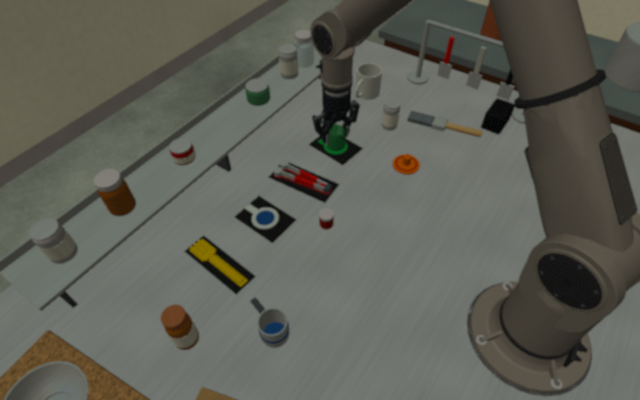

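```bash
python3 -m jog '0 0 0 2.8 1 0.7 0.4;0 0 0 0 2 0 0.4;0 0 0 0 1.5 0 0.4;0 0 0 0 1 0 0.4;0 0 0 0 0.7 0 0.4'; python3 go.py .641 -.2472 .0188 65;python3 -m jog '0 0 0 0 0.5 0 0.4;0 0 0 0 0.4 0 0.4;0 0 0 0 0.3 0 0.4;0 0 0 0 0 0 0.4;0 0 0 0 0 0 0.4';python3 go.py .641 -.2472 .0188 65
```

```text
clock: 12.63
tcp_pos: [0.6404, -0.2471, 0.0194]
orientation: [-0.971, 1.522, -1.522]
contact_force: [-0.7, -0.5, -3.3]
grip_width: 0.0567
t 12.63 tcp [ 0.6404 -0.2471  0.0194] jawyaw -114.9 ydir [-0.  0. -1.] w 0.0567 F [-0.7 -0.5 -3.3] j [ 0.32  0.73 -0.06  1.66  0.06  0.76 -1.77]
  turn (tool xyz deg) [ 0.   0.1 -0. ]  shift after turn (mm) [-0.2  0.6  0.6]  | shift before turn [-0.2  0.6  0.6]
clock: 13.05
tcp_pos: [0.6404, -0.247, 0.019]
orientation: [-0.971, 1.522, -1.522]
contact_force: [-4.5, 1.6, 5.4]
grip_width: 0.057
t 13.05 tcp [ 0.6404 -0.247   0.019 ] jawyaw -114.9 ydir [-0.  0. -1.] w 0.057 F [-4.5  1.6  5.4] j [ 0.32  0.73 -0.06  1.66  0.06  0.76 -1.77]
  turn (tool xyz deg) [ 0.   0.1 -0. ]  shift after turn (mm) [-0.1  0.2  0.6]  | shift before turn [-0.1  0.2  0.6]
```

```bash
python3 -m jog '0 0 0 0 -0.3 0 0.4;0 0 0 0 0 0 0.66;0 0 0 0 0 0 0.69;0 0 0 0 0 0 0.72;0 0 0 0 0 0 0.75' 20;python3 -m jog '0 0 0 0 0 0 0.8;0 0 0 0 0 0 0.85;0 0 0 0 0 0 0.92;0 0 0 0 0 0 1;0 0 0 0 0 0 1';python3 go.py .641 -.2472 .0188 65
python3 - <<'E'
from h import *
f=grab("side","s8")
cv2.imwrite("pics/s8c.png",cv2.resize(f["color"][60:200,260:440],None,fx=4,fy=4,interpolation=cv2.INTER_CUBIC)[:,:,::-1])
E
```

```text
clock: 13.47
tcp_pos: [0.641, -0.2473, 0.0187]
orientation: [-0.97, 1.521, -1.522]
contact_force: [-0.0, 0.6, -0.3]
grip_width: 0.0642
clock: 13.88
tcp_pos: [0.6405, -0.2472, 0.0187]
orientation: [-0.971, 1.522, -1.522]
contact_force: [-0.7, -0.1, 0.4]
grip_width: 0.0855
t 13.88 tcp [ 0.6405 -0.2472  0.0187] jawyaw -114.9 ydir [ 0. -0. -1.] w 0.0855 F [-0.7 -0.1  0.4] j [ 0.32  0.73 -0.06  1.66  0.06  0.76 -1.77]
  turn (tool xyz deg) [-0.   0.1  0. ]  shift after turn (mm) [-0.2 -0.1  0.5]  | shift before turn [-0.2 -0.1  0.5]
```

View pics/s8c.png

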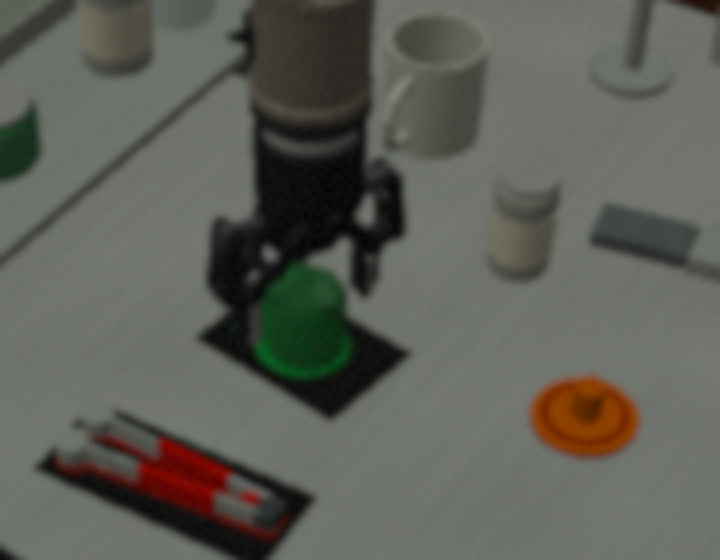

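Pig stands upright in its disc. I'll rise and head for the pot.

```bash
python3 -m jog '0 0 0 0 -15 0 1;0 0 0 0 -30 0 1;0 0 0 0 -40 0 1;0 0 0 0 -40 0 1;0 0 0 0 -25 0 1';python3 go.py .55 .12 .17 65; python3 go.py .4273 .299 .17 74.5
```

```text
clock: 14.35
tcp_pos: [0.6421, -0.2477, 0.1746]
orientation: [-0.967, 1.517, -1.525]
contact_force: [-0.2, 0.3, 0.9]
grip_width: 0.0857
t 14.35 tcp [ 0.6421 -0.2477  0.1746] jawyaw -114.9 ydir [ 0.006 -0.002 -1.   ] w 0.0857 F [-0.2  0.3  0.9] j [ 0.32  0.55 -0.06  1.57  0.04  1.01 -1.76]
  turn (tool xyz deg) [-0.3  0.1 -0. ]  shift after turn (mm) [-294.4    4.6 -238.9]  | shift before turn [-294.7    3.4 -238.5]
t 14.35 tcp [ 0.6421 -0.2477  0.1746] jawyaw -114.9 ydir [ 0.006 -0.002 -1.   ] w 0.0857 F [-0.2  0.3  0.9] j [ 0.32  0.55 -0.06  1.57  0.04  1.01 -1.76]
  turn (tool xyz deg) [-0.3 -9.4 -0. ]  shift after turn (mm) [-469.5    4.6 -353.1]  | shift before turn [-405.4    2.4 -425.2]
```

```bash
python3 -m jog '0 0 0 -27 0 -28 1;0 0 0 -27 0 -28 1;0 0 0 -27 0 -28 1;0 0 0 -27 0 -28 1;0 0 0 -27 0 -28 1'; python3 -m jog '0 0 0 -27 0 -28 1;0 0 0 -27 0 -28 1;0 0 0 -27 0 -28 1;0 0 0 -27 0 -28 1;0 0 0 -27 0 -28 1'; python3 -m jog '0 0 0 -27 0 -28 1;0 0 0 -27 0 -28 1;0 0 0 -27 0 -28 1;0 0 0 -27 0 -28 1;0 0 0 -27 0 -28 1';python3 -m jog '0 -4.7 0 0 0 0 1;0 -4.7 0 0 0 0 1;0 0 0 0 0 0 1;0 0 0 0 0 0 1;0 0 0 0 0 0 1'; python3 go.py .4273 .299 .022 74.5
python3 - <<'E'
from h import *
np.savez("top2.npz",**grab("top","t9"))
E
```

```text
clock: 14.77
tcp_pos: [0.5696, -0.0643, 0.1701]
orientation: [-0.97, 1.521, -1.523]
contact_force: [0.7, 1.1, 0.3]
grip_width: 0.0853
clock: 15.18
tcp_pos: [0.4995, 0.1172, 0.1701]
orientation: [-0.969, 1.521, -1.522]
contact_force: [0.8, 0.3, -1.3]
grip_width: 0.0854
clock: 15.6
tcp_pos: [0.4294, 0.2987, 0.1701]
orientation: [-0.969, 1.521, -1.522]
contact_force: [1.0, 0.3, 0.1]
grip_width: 0.0855
clock: 16.02
tcp_pos: [0.4305, 0.2965, 0.1693]
orientation: [-1.066, 1.408, -1.408]
contact_force: [0.4, -0.9, -0.2]
grip_width: 0.0853
t 16.02 tcp [0.4305 0.2965 0.1693] jawyaw -105.7 ydir [ 0.001  0.    -1.   ] w 0.0853 F [ 0.4 -0.9 -0.2] j [-0.46  0.32 -0.31  1.96  0.13  0.88 -2.69]
  turn (tool xyz deg) [-0.  -0.2 -0. ]  shift after turn (mm) [ -1.5 147.3  -3.8]  | shift before turn [ -1.5 147.3  -3.9]
```

View pics/t9.png

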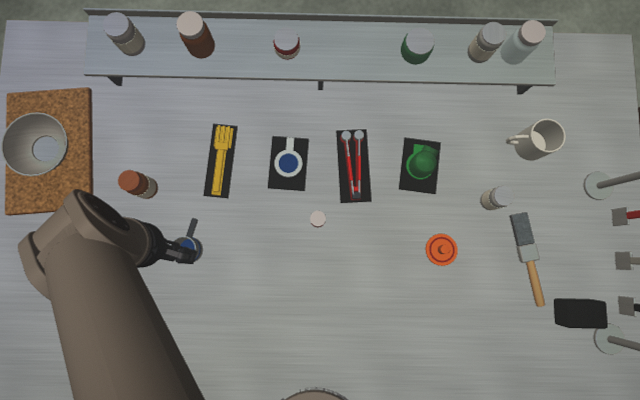

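```bash
python3 -m jog '0 0 0 -1.5 30 -3.8 1;0 0 0 0 30 0 1;0 0 0 0 30 0 1;0 0 0 0 25 0 1;0 0 0 0 15 0 1'; python3 -m jog '0 0 0 0 10 0 1;0 0 0 0 5 0 1;0 0 0 0 0 0 1;0 0 0 0 0 0 0.85;0 0 0 0 0 0 0.8'; python3 go.py .4273 .299 .024 74.5
python3 - <<'E'
from h import *
f=grab("side");cv2.imwrite("pics/s10.png",cv2.resize(f["color"][230:400,180:380],None,fx=3.5,fy=3.5,interpolation=cv2.INTER_CUBIC)[:,:,::-1])
E
```

```text
clock: 16.48
tcp_pos: [0.426, 0.298, 0.0363]
orientation: [-1.071, 1.408, -1.408]
contact_force: [-0.5, -0.2, -0.1]
grip_width: 0.0856
clock: 16.9
tcp_pos: [0.4276, 0.3001, 0.0248]
orientation: [-1.066, 1.406, -1.406]
contact_force: [-0.4, 0.3, -0.3]
grip_width: 0.0683
t 16.9 tcp [0.4276 0.3001 0.0248] jawyaw -105.5 ydir [ 0.002  0.001 -1.   ] w 0.0683 F [-0.4  0.3 -0.3] j [-0.53  0.54 -0.26  2.05  0.24  0.57 -2.79]
  turn (tool xyz deg) [-0.1 -0.  -0.1]  shift after turn (mm) [ 1.1  0.8 -0. ]  | shift before turn [ 1.1  0.8 -0. ]
```

View pics/s10.png

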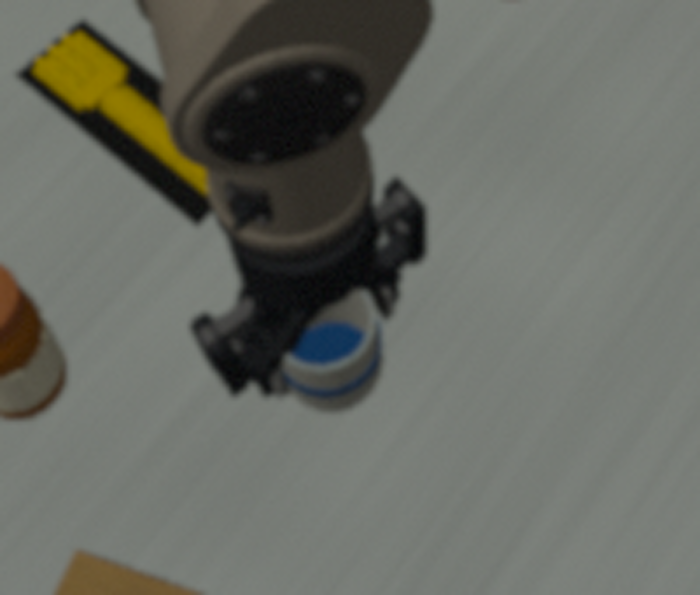

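```bash
python3 -m jog '0 0 0 1 0 0 0.75;0 0 0 0 0 0 0.7;0 0 0 0 0 0 0.6;0 0 0 0 0 0 0.5;0 0 0 0 0 0 0.4' 40;python3 -m jog '0 0 0 0 0 0 0.4;0 0 0 0 0 0 0.4;0 0 0 0 -3 0 0.4;0 0 0 0 -10 0 0.4;0 0 0 0 -20 0 0.4'; python3 go.py .4273 .299 .024 74.5;python3 -m jog '0 0 0 0 -30 0 0.4;0 0 0 0 -30 0 0.4;0 0 0 0 -10 0 0.4;0 0 0 0 0 0 0.4;0 0 0 0 0 0 0.4'; python3 go.py .641 .074 .13 74.5
```

```text
clock: 17.37
tcp_pos: [0.4271, 0.2989, 0.0249]
orientation: [-1.067, 1.405, -1.406]
contact_force: [-1.6, -1.4, 8.4]
grip_width: 0.0599
clock: 17.78
tcp_pos: [0.4252, 0.2974, 0.0559]
orientation: [-1.073, 1.406, -1.407]
contact_force: [-0.1, 0.1, -2.2]
grip_width: 0.0598
t 17.78 tcp [0.4252 0.2974 0.0559] jawyaw -105.5 ydir [-0.003 -0.003 -1.   ] w 0.0598 F [-0.1  0.1 -2.2] j [-0.51  0.49 -0.28  2.05  0.21  0.64 -2.77]
  turn (tool xyz deg) [0.1 0.  0.2]  shift after turn (mm) [-2.2 31.9  1.6]  | shift before turn [-2.3 31.9  1.7]
clock: 18.2
tcp_pos: [0.4266, 0.2983, 0.1268]
orientation: [-1.068, 1.406, -1.406]
contact_force: [0.2, -0.4, -2.5]
grip_width: 0.0601
t 18.2 tcp [0.4266 0.2983 0.1268] jawyaw -105.5 ydir [ 0.001  0.    -1.   ] w 0.0601 F [ 0.2 -0.4 -2.5] j [-0.47  0.38 -0.31  2.    0.16  0.79 -2.72]
  turn (tool xyz deg) [-0. -0. -0.]  shift after turn (mm) [158.9  -3.2 266.6]  | shift before turn [158.8  -3.1 266.6]
```

```bash
python3 -m jog '0 0 0 10 0 16 0.4;0 0 0 17 0 28.5 0.4;0 0 0 18 0 30.5 0.4;0 0 0 18 0 30.5 0.4;0 0 0 18 0 30.5 0.4'; python3 -m jog '0 0 0 18 0 30.5 0.4;0 0 0 18 0 30.5 0.4;0 0 0 18 0 30.5 0.4;0 0 0 14 0 24 0.4;0 0 0 9 0 15 0.4'; python3 -m jog '0 -6 0 0 0 0 0.4;0 -6 0 0 0 0 0.4;0 0 0 0 20 0 0.4;0 0 0 0 20 0 0.4;0 0 0 0 10 0 0.4';python3 go.py .641 .074 .029
```

```text
clock: 18.62
tcp_pos: [0.5354, 0.1823, 0.1244]
orientation: [-1.073, 1.407, -1.405]
contact_force: [0.3, -0.0, -1.7]
grip_width: 0.0602
clock: 19.03
tcp_pos: [0.6418, 0.0706, 0.1238]
orientation: [-1.071, 1.409, -1.41]
contact_force: [-0.6, 0.5, -0.6]
grip_width: 0.06
clock: 19.45
tcp_pos: [0.6382, 0.0743, 0.072]
orientation: [-1.186, 1.258, -1.252]
contact_force: [-0.3, -0.1, -1.9]
grip_width: 0.0601
t 19.45 tcp [0.6382 0.0743 0.072 ] jawyaw -93.5 ydir [-0.007 -0.001 -1.   ] w 0.0601 F [-0.3 -0.1 -1.9] j [-0.03  0.62 -0.25  1.74  0.2   0.82 -2.01]
  turn (tool xyz deg) [ 0.4 -0.   0.1]  shift after turn (mm) [ 0.2 43.   2.9]  | shift before turn [ 0.1 43.   3.1]
```

```bash
python3 -m jog '0 0 0 0 15 0 0.4;0 0 0 0 13 0 0.4;0 0 0 0 8 0 0.4;0 0 0 0 0 0 0.4;0 0 0 0 0 0 0.4'; python3 go.py .641 .074 .028
```

```text
clock: 19.87
tcp_pos: [0.6407, 0.0751, 0.0401]
orientation: [-1.181, 1.255, -1.254]
contact_force: [-0.5, 0.0, -1.7]
grip_width: 0.06
t 19.87 tcp [0.6407 0.0751 0.0401] jawyaw -93.5 ydir [-0.001 -0.    -1.   ] w 0.06 F [-0.5  0.  -1.7] j [-0.04  0.66 -0.24  1.75  0.22  0.76 -2.02]
  turn (tool xyz deg) [ 0.1 -0.   0. ]  shift after turn (mm) [ 1.1 12.1  0.4]  | shift before turn [ 1.1 12.1  0.4]
```

```bash
python3 -m jog '0 0 0 1.1 5 0.4 0.4;0 0 0 0 3 0 0.4;0 0 0 0 2 0 0.4;0 0 0 0 1 0 0.4;0 0 0 0 0.5 0 0.4'; python3 -m jog '0 0 0 0 0.4 0 0.4;0 0 0 0 0.4 0 0.4;0 0 0 0 0 0 0.4;0 0 0 0 0 0 0.4;0 0 0 0 0 0 0.4';python3 go.py .641 .074 .028
```

```text
clock: 20.28
tcp_pos: [0.6415, 0.0739, 0.0293]
orientation: [-1.179, 1.254, -1.254]
contact_force: [-0.0, 0.2, -0.9]
grip_width: 0.0603
clock: 20.7
tcp_pos: [0.6415, 0.0739, 0.0285]
orientation: [-1.18, 1.254, -1.254]
contact_force: [-0.3, 0.0, -1.8]
grip_width: 0.0604
t 20.7 tcp [0.6415 0.0739 0.0285] jawyaw -93.5 ydir [ 0. -0. -1.] w 0.0604 F [-0.3  0.  -1.8] j [-0.04  0.68 -0.24  1.75  0.22  0.74 -2.02]
  turn (tool xyz deg) [-0.  0.  0.]  shift after turn (mm) [-0.   0.5 -0.5]  | shift before turn [-0.   0.5 -0.5]
```

```bash
python3 -m jog '0 0 0 0 0.4 -0.4 0.4;0 0 0 0 0.4 0 0.4;0 0 0 0 0.3 0 0.4;0 0 0 0 0 0 0.4;0 0 0 0 0 0 0.4';python3 go.py .641 .074 .028
```

```text
clock: 21.12
tcp_pos: [0.6413, 0.074, 0.0281]
orientation: [-1.179, 1.254, -1.254]
contact_force: [-2.7, -1.1, 5.0]
grip_width: 0.06
t 21.12 tcp [0.6413 0.074  0.0281] jawyaw -93.5 ydir [ 0. -0. -1.] w 0.06 F [-2.7 -1.1  5. ] j [-0.04  0.68 -0.24  1.75  0.22  0.74 -2.03]
  turn (tool xyz deg) [-0.  0.  0.]  shift after turn (mm) [-0.   0.1 -0.3]  | shift before turn [-0.   0.1 -0.3]
```

Touchdown; release and rise.

```bash
python3 -m jog '0 0 0 0 0 0 0.68;0 0 0 0 0 0 0.72;0 0 0 0 0 0 0.8;0 0 0 0 0 0 0.9;0 0 0 0 0 0 1' 30; python3 -m jog '0 0 0 0 0 0 1;0 0 0 0 0 0 1;0 0 0 0 -15 0 1;0 0 0 0 -30 0 1;0 0 0 0 -40 0 1';python3 -m jog '0 0 0 0 -40 0 1;0 0 0 0 0 0 1;0 0 0 0 0 0 1;0 0 0 0 0 0 1;0 0 0 0 0 0 1'; python3 go.py .438 -.2935 .16 110
```

```text
clock: 21.53
tcp_pos: [0.6411, 0.074, 0.0273]
orientation: [-1.179, 1.254, -1.254]
contact_force: [-0.1, -0.2, 0.4]
grip_width: 0.0855
clock: 21.95
tcp_pos: [0.6386, 0.0735, 0.1102]
orientation: [-1.185, 1.258, -1.252]
contact_force: [0.5, -0.6, 0.0]
grip_width: 0.0854
clock: 22.37
tcp_pos: [0.64, 0.0736, 0.1507]
orientation: [-1.182, 1.256, -1.253]
contact_force: [0.2, 0.3, -0.3]
grip_width: 0.0855
t 22.37 tcp [0.64   0.0736 0.1507] jawyaw -93.5 ydir [-0.003 -0.001 -1.   ] w 0.0855 F [ 0.2  0.3 -0.3] j [-0.01  0.52 -0.27  1.69  0.17  0.95 -1.98]
  turn (tool xyz deg) [  0.2 -23.5   0. ]  shift after turn (mm) [ 275.9   -9.3 -315.3]  | shift before turn [ 378.8   -8.5 -179.2]
```

```bash
python3 -m jog '0 0 0 31.5 0 -15 1;0 0 0 31.5 0 -15 1;0 0 0 31.5 0 -15 1;0 0 0 31.5 0 -15 1;0 0 0 31.5 0 -15 1'; python3 -m jog '0 0 0 31.5 0 -15 1;0 0 0 31.5 0 -15 1;0 0 0 31.5 0 -15 1;0 0 0 31.5 0 -15 0.5;0 0 0 31.5 0 -15 0.5'; python3 -m jog '0 0 0 31.5 0 -15 0.5;0 0 0 31.5 0 -15 0.5;0 0 0 0 0 0 0.5;0 0 0 0 0 0 0.5;0 0 0 0 0 0 0.5'; python3 go.py .4375 -.2945 .06
python3 - <<'E'
from h import *
import sys
f=grab("top","t11");np.savez("top3.npz",**f);g=grab("side","s11");np.savez("side3.npz",**g)
a=ortho(f,.003,.55,.75,-.35,.3);b=ortho(f,.068,.55,.75,-.35,.3);cv2.imwrite("pics/t11c.png",np.vstack([a,b])[:,:,::-1])
E
```

```text
clock: 22.78
tcp_pos: [0.5545, -0.0798, 0.1505]
orientation: [-1.182, 1.256, -1.252]
contact_force: [0.9, -0.4, 0.6]
grip_width: 0.0852
clock: 23.2
tcp_pos: [0.47, -0.2322, 0.1508]
orientation: [-1.181, 1.257, -1.252]
contact_force: [0.1, -1.3, 0.2]
grip_width: 0.0637
clock: 23.62
tcp_pos: [0.4378, -0.2916, 0.1512]
orientation: [-1.18, 1.256, -1.252]
contact_force: [0.0, 1.6, 0.4]
grip_width: 0.0426
t 23.62 tcp [ 0.4378 -0.2916  0.1512] jawyaw -93.5 ydir [-0.002  0.002 -1.   ] w 0.0426 F [0.  1.6 0.4] j [ 0.63  0.34 -0.19  1.98  0.08  0.84 -1.24]
  turn (tool xyz deg) [ 0.1  0.  -0.1]  shift after turn (mm) [ 2.9 91.2 -0.2]  | shift before turn [ 3.  91.2 -0. ]
```

View pics/t11c.png

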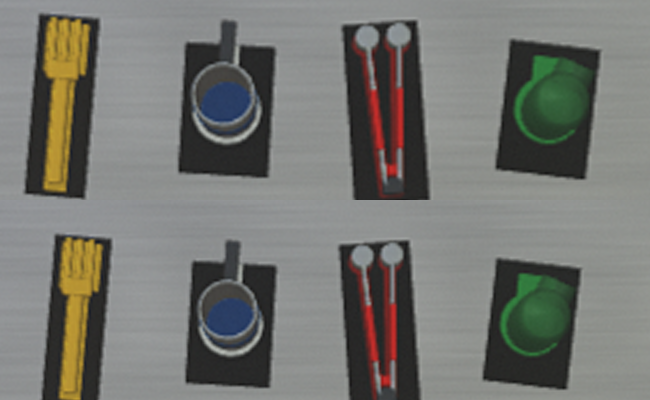

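View pics/s11.png

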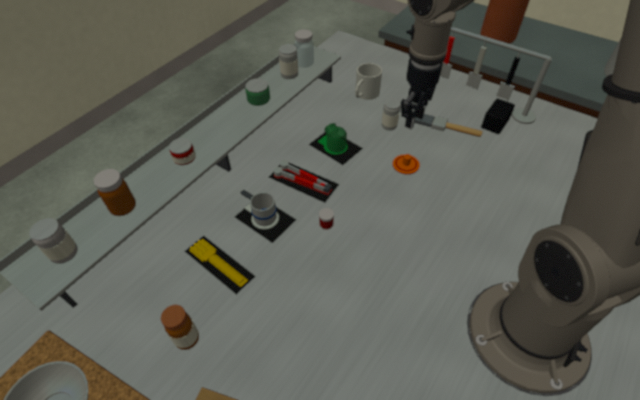

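```bash
cat > chk.py <<'E'
from h import *
import sys
from scipy.optimize import least_squares
def circ(p,R):
    s=least_squares(lambda q:np.hypot(p[:,0]-q[0],p[:,1]-q[1])-R,[p[:,0].mean(),p[:,1].mean()],loss="soft_l1",f_scale=.002);return s.x.round(4),np.abs(s.fun).mean().round(4)
t,s=sys.argv[1:3]
for n,fn in(("top",t),("side",s)):
    f=load(fn);P=cloud(f).reshape(-1,3)
    q=P[(P[:,2]>.061)&(P[:,2]<.08)&(np.hypot(P[:,0]-.641,P[:,1]-.074)<.038)];print(n,"pot rim",circ(q,.0285),q[:,2].mean().round(4))
    q=P[(P[:,2]>.015)&(P[:,2]<.045)&(np.hypot(P[:,0]-.641,P[:,1]-.074)<.04)&(np.hypot(P[:,0]-.641,P[:,1]-.074)>.026)];print(n,"pot body",circ(q,.03),len(q))
    q=P[(P[:,2]>.01)&(P[:,2]<.046)&(np.hypot(P[:,0]-.641,P[:,1]+.247)<.06)];c=np.array([.641,-.247])
    for _ in range(5):
        d=np.hypot(q[:,0]-c[0],q[:,1]-c[1]);q2=q[abs(d-.029)<.005];c,e=circ(q2,.029)
    print(n,"pig",c,e,len(q2))
    q=P[(np.hypot(P[:,0]-.641,P[:,1]+.247)<.03)];print("pig top",np.percentile(q[:,2],98).round(4))
E
python3 chk.py top3.npz side3.npz
```

```text
top pot rim (array([0.6401, 0.0719]), np.float64(0.0009)) 0.0683
top pot body (array([0.6392, 0.0728]), np.float64(0.0013)) 106
top pig [ 0.6384 -0.2487] 0.0003 105
pig top 0.0704
side pot rim (array([0.6406, 0.0744]), np.float64(0.0011)) 0.0666
side pot body (array([0.6405, 0.0743]), np.float64(0.0014)) 302
side pig [ 0.6392 -0.2475] 0.001 194
pig top 0.0688
```

```bash
python3 -m jog '0 0 0 2.5 30 0 0.5;0 0 0 0 30 0 0.5;0 0 0 0 25 0 0.5;0 0 0 0 20 0 0.5;0 0 0 0 10 0 0.5'; python3 -m jog '0 0 0 0 0 0 0.5;0 0 0 0 0 0 0.5;0 0 0 0 0 0 0.5;0 0 0 0 0 0 0.5;0 0 0 0 0 0 0.5'; python3 go.py .4375 -.2945 .014
python3 - <<'E'
from h import *
f=grab("side");cv2.imwrite("pics/s12.png",cv2.resize(f["color"][90:220,330:490],None,fx=4.5,fy=4.5,interpolation=cv2.INTER_CUBIC)[:,:,::-1])
E
```

```text
clock: 24.13
tcp_pos: [0.4375, -0.2925, 0.0347]
orientation: [-1.182, 1.256, -1.249]
contact_force: [0.4, 0.0, 0.3]
grip_width: 0.0428
clock: 24.55
tcp_pos: [0.439, -0.2952, 0.0385]
orientation: [-1.179, 1.252, -1.256]
contact_force: [-0.0, 1.0, -0.1]
grip_width: 0.0426
t 24.55 tcp [ 0.439  -0.2952  0.0385] jawyaw -93.5 ydir [ 0.002 -0.001 -1.   ] w 0.0426 F [-0.   1.  -0.1] j [ 0.6   0.51 -0.16  2.04  0.14  0.6  -1.29]
  turn (tool xyz deg) [-0.1  0.   0.1]  shift after turn (mm) [-0.7 24.5 -1.5]  | shift before turn [-0.7 24.5 -1.5]
```

View pics/s12.png

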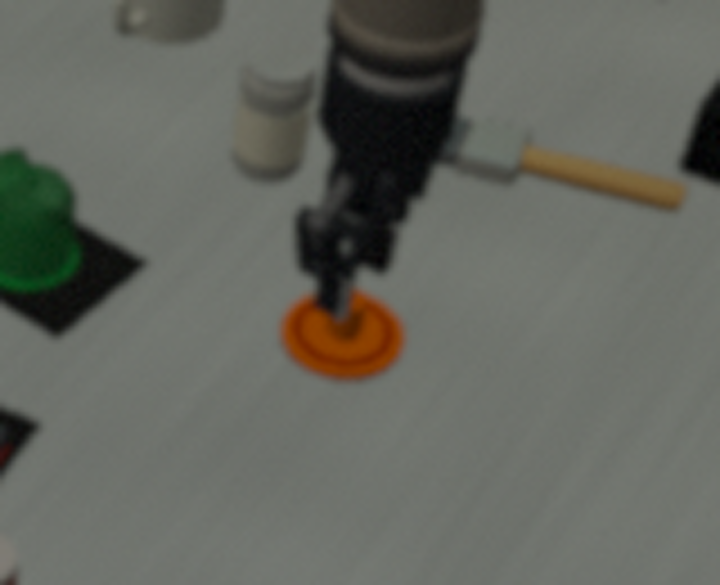

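```bash
python3 -m jog '0 0 0 -0.6 8 -1.4 0.5;0 0 0 0 8 0 0.5;0 0 0 0 5 0 0.5;0 0 0 0 2.5 0 0.5;0 0 0 0 0 0 0.5'; python3 go.py .4375 -.2945 .014;python3 -m jog '0 0 0 0 0 0 0.4;0 0 0 0 0 0 0.3;0 0 0 0 0 0 0.2;0 0 0 0 0 0 0.1;0 0 0 0 0 0 0.1' 30;python3 -m jog '0 0 0 0 0 0 0.1;0 0 0 0 0 0 0.1;0 0 0 0 0 0 0.1;0 0 0 0 0 0 0.1;0 0 0 0 0 0 0.1';python3 go.py .4375 -.2945 .014
```

```text
clock: 25.02
tcp_pos: [0.4361, -0.2937, 0.0127]
orientation: [-1.18, 1.256, -1.253]
contact_force: [0.2, 0.4, -0.2]
grip_width: 0.0422
t 25.02 tcp [ 0.4361 -0.2937  0.0127] jawyaw -93.5 ydir [-0.002  0.001 -1.   ] w 0.0422 F [ 0.2  0.4 -0.2] j [ 0.59  0.56 -0.15  2.05  0.15  0.54 -1.3 ]
  turn (tool xyz deg) [ 0.1  0.  -0.1]  shift after turn (mm) [ 0.7 -1.3  1.4]  | shift before turn [ 0.7 -1.3  1.4]
clock: 25.43
tcp_pos: [0.437, -0.2942, 0.0141]
orientation: [-1.179, 1.254, -1.255]
contact_force: [-0.4, -0.1, 0.4]
grip_width: 0.0208
clock: 25.85
tcp_pos: [0.437, -0.2943, 0.014]
orientation: [-1.179, 1.254, -1.255]
contact_force: [-0.1, 1.0, 3.4]
grip_width: 0.0202
t 25.85 tcp [ 0.437  -0.2943  0.014 ] jawyaw -93.5 ydir [ 0. -0. -1.] w 0.0202 F [-0.1  1.   3.4] j [ 0.59  0.56 -0.15  2.05  0.15  0.54 -1.3 ]
  turn (tool xyz deg) [-0.  0.  0.]  shift after turn (mm) [0.2 0.  0.5]  | shift before turn [0.2 0.  0.5]
```

```bash
python3 -m jog '0 0 0 0 -5 0 0.1;0 0 0 0 -15 0 0.1;0 0 0 0 -25 0 0.1;0 0 0 0 -35 0 0.1;0 0 0 0 -35 0 0.1';python3 -m jog '0 0 0 0 -25 0 0.1;0 0 0 0 0 0 0.1;0 0 0 0 0 0 0.1;0 0 0 0 0 0 0.1;0 0 0 0 0 0 0.1'; python3 go.py .6405 .0735 .15
python3 - <<'E'
from h import *
f=grab("side");cv2.imwrite("pics/s13.png",cv2.resize(f["color"][30:180,330:500],None,fx=4,fy=4,interpolation=cv2.INTER_CUBIC)[:,:,::-1])
np.savez("side4.npz",**f)
W=cloud(f);hsv=cv2.cvtColor(f["color"],cv2.COLOR_RGB2HSV)
m=(hsv[...,0]<14)&(hsv[...,1]>170)&(W[...,1]<-.2)&(W[...,0]<.55)
print(np.nanmin(W[m],0),np.nanmax(W[m],0),m.sum())
E
```

```text
clock: 26.27
tcp_pos: [0.4356, -0.2935, 0.1294]
orientation: [-1.181, 1.257, -1.252]
contact_force: [0.8, -1.2, 0.2]
grip_width: 0.021
clock: 26.68
tcp_pos: [0.4356, -0.2936, 0.1523]
orientation: [-1.181, 1.257, -1.252]
contact_force: [0.1, 0.4, -1.0]
grip_width: 0.0206
t 26.68 tcp [ 0.4356 -0.2936  0.1523] jawyaw -93.5 ydir [-0.003  0.001 -1.   ] w 0.0206 F [ 0.1  0.4 -1. ] j [ 0.63  0.34 -0.19  1.98  0.08  0.84 -1.24]
  turn (tool xyz deg) [ 0.2  0.  -0.1]  shift after turn (mm) [-378.9    2.3  182.1]  | shift before turn [-378.9    2.3  182.1]
[ 0.04529847 -1.19240524 -0.12819863] [ 0.54980323 -0.25484135  0.34659016] 2073
```

View pics/s13.png

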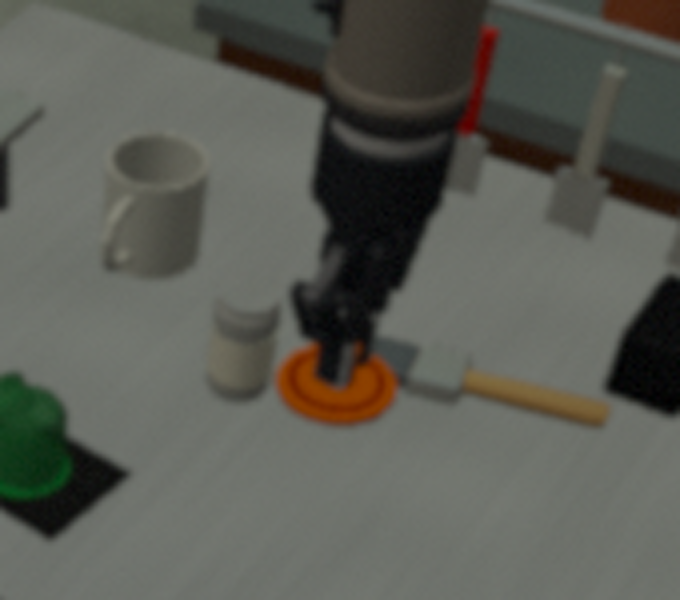

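```bash
cat > lid.py <<'E'
from h import *
import sys
fn,z,cx,cy=sys.argv[1],*map(float,sys.argv[2:5])
f=load(fn)
o=ortho(f,z,cx-.07,cx+.07,cy-.07,cy+.07);h=cv2.cvtColor(o,cv2.COLOR_RGB2HSV)
m=((h[...,0]<16)&(h[...,1]>150)).astype(np.uint8)
k=max(cv2.findContours(m,0,1)[0],key=cv2.contourArea)
e=cv2.fitEllipse(cv2.convexHull(k));print("lid",round(cx+.07-.001*e[0][1],4),round(cy+.07-.001*e[0][0],4),np.round(e[1],1))
E
python3 lid.py side4.npz .142 .4356 -.2936
```

```text
lid 0.4372 -0.2971 [72.8 83.2]
```

```bash
python3 -m jog '0 0 0 -15 0 7 0.1;0 0 0 -25 0 12 0.1;0 0 0 -31 0 15 0.1;0 0 0 -31 0 15 0.1;0 0 0 -31 0 15 0.1';python3 -m jog '0 0 0 -31 0 15 0.1;0 0 0 -31 0 15 0.1;0 0 0 -31 0 15 0.1;0 0 0 -31 0 15 0.1;0 0 0 -31 0 15 0.1';python3 -m jog '0 0 0 -31 0 15 0.1;0 0 0 -31 0 15 0.1;0 0 0 -20 0 10 0.1;0 0 0 -8 0 3 0.1;0 0 0 0 0 0 0.1'; python3 go.py .6405 .0735 .10
```

```text
clock: 27.15
tcp_pos: [0.5085, -0.1639, 0.1525]
orientation: [-1.181, 1.257, -1.253]
contact_force: [1.1, -0.3, -1.3]
grip_width: 0.021
clock: 27.57
tcp_pos: [0.5929, -0.0136, 0.1523]
orientation: [-1.182, 1.256, -1.253]
contact_force: [0.0, 0.5, -1.2]
grip_width: 0.0208
clock: 27.98
tcp_pos: [0.6412, 0.0752, 0.1523]
orientation: [-1.182, 1.253, -1.249]
contact_force: [0.1, 0.1, -0.3]
grip_width: 0.0206
t 27.98 tcp [0.6412 0.0752 0.1523] jawyaw -93.3 ydir [-0.002  0.001 -1.   ] w 0.0206 F [ 0.1  0.1 -0.3] j [-0.01  0.53 -0.29  1.68  0.17  0.96 -1.98]
  turn (tool xyz deg) [ 0.1  0.  -0.1]  shift after turn (mm) [ 1.7 52.3 -0.6]  | shift before turn [ 1.8 52.3 -0.5]
```

```bash
python3 -m jog '0 0 0 1.7 15 -0.6 0.1;0 0 0 0 20 0 0.1;0 0 0 0 15 0 0.1;0 0 0 0 5 0 0.1;0 0 0 0 0 0 0.1';python3 -m jog '0 0 0 0 0 0 0.1;0 0 0 0 0 0 0.1;0 0 0 0 0 0 0.1;0 0 0 0 0 0 0.1;0 0 0 0 0 0 0.1'; python3 go.py .6405 .0735 .083
python3 - <<'E'
from h import *
f=grab("side");cv2.imwrite("pics/s14.png",cv2.resize(f["color"][120:260,190:350],None,fx=4,fy=4,interpolation=cv2.INTER_CUBIC)[:,:,::-1])
np.savez("side5.npz",**f)
E
python3 lid.py side5.npz .088 .64 .0735
```

```text
clock: 28.4
tcp_pos: [0.639, 0.068, 0.0967]
orientation: [-1.183, 1.258, -1.255]
contact_force: [-0.2, -0.2, -0.5]
grip_width: 0.0206
clock: 28.82
tcp_pos: [0.6412, 0.0704, 0.0995]
orientation: [-1.179, 1.253, -1.255]
contact_force: [-0.7, 0.4, -0.7]
grip_width: 0.021
t 28.82 tcp [0.6412 0.0704 0.0995] jawyaw -93.5 ydir [ 0.001  0.    -1.   ] w 0.021 F [-0.7  0.4 -0.7] j [-0.01  0.58 -0.27  1.72  0.2   0.86 -2.  ]
  turn (tool xyz deg) [-0.1 -0.  -0. ]  shift after turn (mm) [-3.  16.5 -0.9]  | shift before turn [-3.  16.5 -0.9]
lid 0.6445 0.0692 [73.5 79. ]
```

View pics/s14.png

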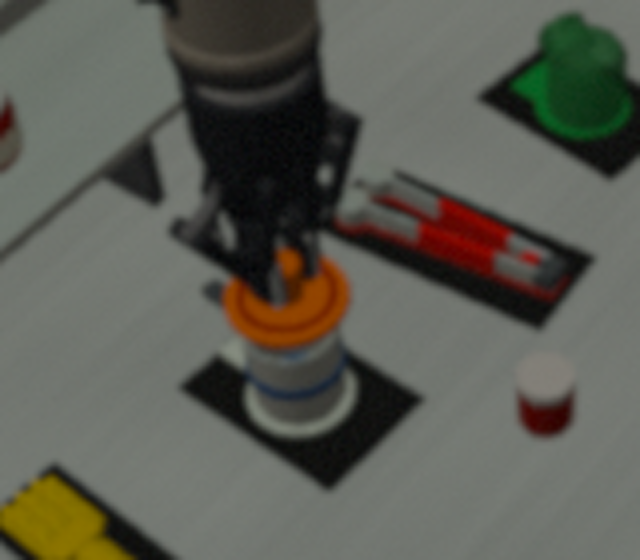

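```bash
python3 -m jog '0 0 0 -3.5 5 -2.4 0.1;0 0 0 0 5 0 0.1;0 0 0 0 3 0 0.1;0 0 0 0 0 0 0.1;0 0 0 0 0 0 0.1'; python3 go.py .639 .074 .083
```

```text
clock: 29.28
tcp_pos: [0.6383, 0.074, 0.0853]
orientation: [-1.181, 1.255, -1.254]
contact_force: [-0.1, -1.0, -0.6]
grip_width: 0.0209
t 29.28 tcp [0.6383 0.074  0.0853] jawyaw -93.5 ydir [-0.001 -0.    -1.   ] w 0.0209 F [-0.1 -1.  -0.6] j [-0.02  0.6  -0.27  1.74  0.2   0.83 -2.01]
  turn (tool xyz deg) [ 0.1 -0.   0. ]  shift after turn (mm) [-0.1  2.3  0.7]  | shift before turn [-0.1  2.3  0.7]
```

```bash
python3 -m jog '0 0 0 0 1 0.7 0.1;0 0 0 0 1 0 0.1;0 0 0 0 0.5 0 0.1;0 0 0 0 0 0 0.1;0 0 0 0 0 0 0.1'; python3 go.py .639 .074 .082
python3 - <<'E'
from h import *
f=grab("side");cv2.imwrite("pics/s15.png",cv2.resize(f["color"][140:260,190:350],None,fx=4,fy=4,interpolation=cv2.INTER_CUBIC)[:,:,::-1])
np.savez("side5.npz",**f)
E
python3 lid.py side5.npz .074 .64 .0735
```

```text
clock: 29.7
tcp_pos: [0.6394, 0.0739, 0.0833]
orientation: [-1.18, 1.254, -1.254]
contact_force: [0.4, -0.3, -0.2]
grip_width: 0.021
t 29.7 tcp [0.6394 0.0739 0.0833] jawyaw -93.5 ydir [ 0. -0. -1.] w 0.021 F [ 0.4 -0.3 -0.2] j [-0.02  0.6  -0.27  1.74  0.2   0.83 -2.01]
  turn (tool xyz deg) [-0.  0.  0.]  shift after turn (mm) [-0.   1.3 -0.4]  | shift before turn [-0.   1.3 -0.4]
lid 0.6412 0.0734 [72.6 80.5]
```

View pics/s15.png

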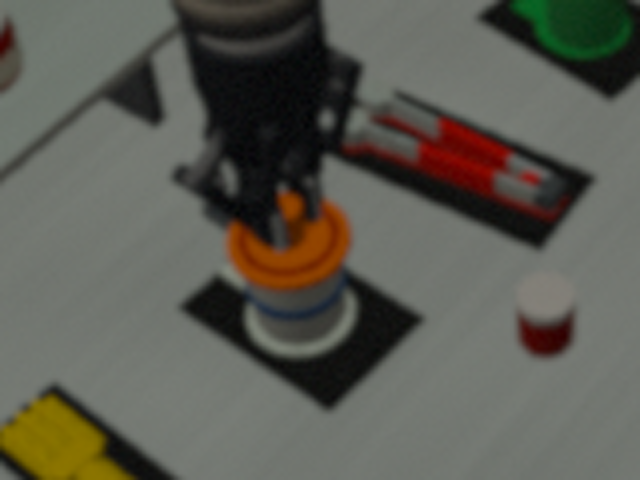

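```bash
python3 -m jog '0 0 0 0 0.5 0 0.1;0 0 0 0 0.4 0 0.1;0 0 0 0 0.3 0 0.1;0 0 0 0 0 0 0.1;0 0 0 0 0 0 0.1'; python3 go.py .639 .074 .082;python3 -m jog '0 0 0 0 0.3 0 0.1;0 0 0 0 0.3 0 0.1;0 0 0 0 0.2 0 0.1;0 0 0 0 0 0 0.1;0 0 0 0 0 0 0.1'; python3 go.py .639 .074 .082;
```

```text
clock: 30.17
tcp_pos: [0.6394, 0.074, 0.0821]
orientation: [-1.18, 1.254, -1.254]
contact_force: [-0.0, -0.6, -0.1]
grip_width: 0.021
t 30.17 tcp [0.6394 0.074  0.0821] jawyaw -93.5 ydir [ 0. -0. -1.] w 0.021 F [-0.  -0.6 -0.1] j [-0.02  0.6  -0.27  1.74  0.2   0.83 -2.01]
  turn (tool xyz deg) [-0.  0.  0.]  shift after turn (mm) [-0.   0.1 -0.4]  | shift before turn [-0.   0.1 -0.4]
clock: 30.58
tcp_pos: [0.6396, 0.074, 0.0821]
orientation: [-1.179, 1.254, -1.255]
contact_force: [-1.6, -0.6, 6.4]
grip_width: 0.0209
t 30.58 tcp [0.6396 0.074  0.0821] jawyaw -93.5 ydir [ 0.001 -0.    -1.   ] w 0.0209 F [-1.6 -0.6  6.4] j [-0.02  0.6  -0.27  1.74  0.2   0.83 -2.01]
  turn (tool xyz deg) [-0.  0.  0.]  shift after turn (mm) [ 0.   0.1 -0.6]  | shift before turn [ 0.   0.1 -0.6]
```

```bash
python3 -m jog '0 0 0 0 -0.3 0 0.1;0 0 0 0 0 0 0.28;0 0 0 0 0 0 0.32;0 0 0 0 0 0 0.4;0 0 0 0 0 0 0.5';python3 -m jog '0 0 0 0 0 0 0.5;0 0 0 0 0 0 0.5;0 0 0 0 -10 0 0.5;0 0 0 0 -25 0 0.5;0 0 0 0 -35 0 0.5';python3 -m jog '0 0 0 0 -35 0 0.5;0 0 0 0 -35 0 0.5;0 0 0 30 0 -20 0.5;0 0 0 31 0 -20 0.5;0 0 0 31 0 -20 0.5';python3 -m jog '0 0 0 31 0 -15 0.5;0 0 0 31 0 -15 0.5;0 0 0 31 0 -15 0.5;0 0 0 31 0 -15 0.5;0 0 0 31 0 -15 0.5';python3 -m jog '0 0 0 31 0 -15 0.5;0 0 0 31 0 -15 0.5;0 0 0 31 0 -15 0.5;0 0 0 31 0 -5 0.5;0 0 0 31 0 0 0.5'
python3 - <<'E'
from h import *
f=grab("top","t16");np.savez("top6.npz",**f);g=grab("side","s16");np.savez("side6.npz",**g)
E
python3 lid.py side6.npz .074 .64 .0735;python3 lid.py top6.npz .074 .64 .0735
```

```text
clock: 31.0
tcp_pos: [0.6393, 0.074, 0.0814]
orientation: [-1.18, 1.254, -1.254]
contact_force: [-0.7, -0.1, -0.8]
grip_width: 0.0424
clock: 31.42
tcp_pos: [0.6373, 0.0736, 0.1501]
orientation: [-1.185, 1.258, -1.252]
contact_force: [0.4, 1.1, 0.5]
grip_width: 0.0424
clock: 31.83
tcp_pos: [0.5735, -0.0145, 0.2232]
orientation: [-1.178, 1.251, -1.254]
contact_force: [0.4, -1.0, -0.2]
grip_width: 0.0428
clock: 32.25
tcp_pos: [0.4886, -0.1655, 0.2226]
orientation: [-1.179, 1.253, -1.255]
contact_force: [0.2, -0.8, -0.3]
grip_width: 0.0424
clock: 32.67
tcp_pos: [0.4283, -0.3175, 0.2227]
orientation: [-1.179, 1.254, -1.256]
contact_force: [0.8, 0.7, 0.4]
grip_width: 0.0424
lid 0.64 0.0749 [72.8 77.7]
lid 0.6406 0.0727 [75.9 76. ]
```

View pics/t16.png

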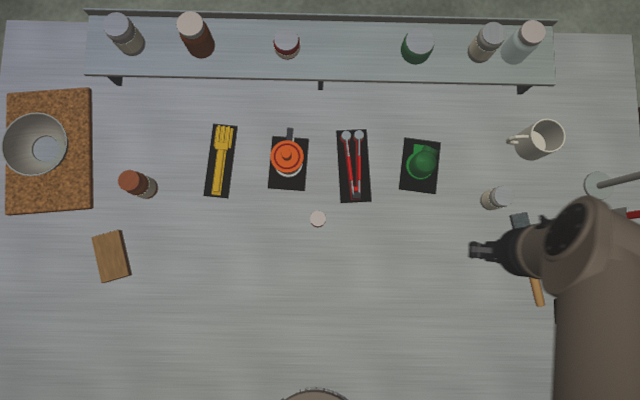

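View pics/s16.png

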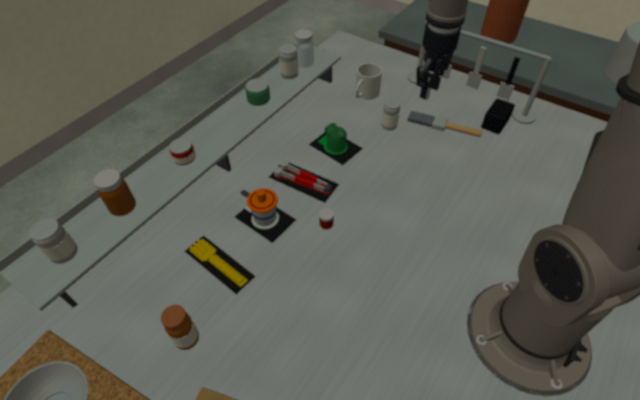

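```bash
python3 - <<'E'
from h import *
a=ortho(load("top6.npz"),.012,.53,.74,-.15,-.02);b=ortho(load("top0.npz"),.003,.53,.74,-.15,-.02)
c=ortho(load("side6.npz"),.012,.53,.74,-.15,-.02)
cv2.imwrite("pics/tg.png",cv2.resize(np.hstack([b,a,c]),None,fx=2,fy=2,interpolation=cv2.INTER_CUBIC)[:,:,::-1])
E
```

```text
(no output)
```

View pics/tg.png

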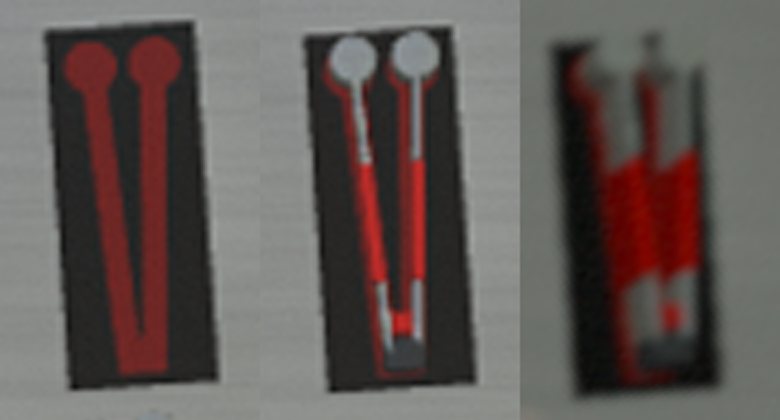

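```bash
python3 - <<'E'
from h import *
o=r.get_obs();print(o["clock"],o["tcp_pos"],np.abs(o["qvel"]).max()); print(r.hand_in())
E
```

```text
32.7667 [ 0.42838207 -0.32161864  0.22261277] 0.07413446186305249
the job is handed in; nothing more can be done
None
```

I put the tongs, the glass pig and the pot on their mats, set the lid on the pot last, and handed the job in at about 33 s. The hand-in gave no verdict. I did not move the fork or the tin, and both looked undisturbed in the last pictures.

My last camera checks showed:

- **Lid on pot:** it lies flat. The top view put it about 1 mm from the pot's axis and the side view about the same.
- **Pot:** it stands upright, within about 2 mm of the centre of the blue-and-white disc.
- **Pig:** it stands upright, about 2 mm short of the centre of the green disc along x. The pig rested on the mat before I opened the fingers, with about 5 N on the wrist.
- **Tongs:** they lie flat along the red outline, about 1.5–2 mm forward of centre.

**Disagreements:** the two cameras differ by 1–3 mm in places, and depth reads 1–2 mm high. These offsets are therefore only good to about 2 mm, and I did not correct the small shifts in the pig and the tongs.

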